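Restock the two bottom flow lanes of the spares rack

ROBOT

A 6-joint arm with a two-finger parallel gripper is mounted at the origin on the work surface. World frame = base frame: x ahead of the robot, y to its left, z up, the work surface at z = 0. Lengths are in m, angles in rad, forces in N, time in s.
With the tool pointing down it reaches from about 0.3 to 0.775 m from the base axis. Payload 14.6 kg.
Tool frame: the origin (TCP) lies at the very end of the fingers, on their centre line; the grasp point (between the pads) lies 19 mm behind it (ctrl.hold_point_z is the z of the grasp point in the tool frame, in m); z points along the fingers, y is the direction in which the jaws open and shut (so a half turn about z gives the same grasp; the last joint's range is limited). The gripper opens to 94 mm and grips with 3 to 60 N. Pads are 16 mm wide; open, the fingers measure 119 mm over their backs; the gripper's body (75 mm by 177 mm) begins 78 mm behind the grasp point.
Start: joints at [-1.225, 0.3, 1.521, -0, 1.321, -0.067], TCP at [0.221, -0.504, 0.168] pointing down, gripper open.
Joint ranges: [-3.03, 3.03], [-0.79, 2.21], [0.23, 2.52], [-1.04, 4.18], [0, 3.07], [-2.55, 2.55]. Speed limits (rad/s): [2.22, 2.22, 2.57, 3.14, 3.14, 3.14].

INTERFACE

Orientations are given as [roll, pitch, yaw] about the fixed x, y, z axes, in that order (R = Rz(yaw) Ry(pitch) Rx(roll)).
In Python, from station import ctrl, cams, hand_in gives the robot as it stands.
- The arm moves only by the tool servo_tool, never from a script. Its argument "rows" is a list of rows, each a list of 7 numbers: the shift along the world's x, y, z in m, then the turn, a rotation vector about the world's x, y, z in rad, then the gripper command: -1 is shut, 1 is fully open, values between are in proportion. A call has exactly 8 rows; each row is the pose to reach, as a shift and turn from the pose measured when the call began; what a row does not reach only later rows make up. A row lasts 1/12 s, in which the tool goes at most 41.7 mm and 7.16 degrees, less where a joint would pass 70% of its speed; a pose out of reach is approached as far as the arm can. A call with a gripper value outside its range is refused whole. The fingers move at their own pace and stop on an object; "newtons" is the grip in N (left out, the last holds). Time passes only in rows, so rows that repeat a pose let the fingers close, or fill a call up. It gives the time, the measured TCP pose, the force and the opening at its end, in the units of the state.
- ctrl.get_obs(): the state, without advancing time (a new reading comes with each control period).
- cams.camera(name): name is "side" or "top" or "wrist"; returns a dict with "image" (400x640x3 uint8, red, green, blue), "depth" (400x640 float32, m along the optical axis (not along the pixel's ray), 0 where there is no reading), "fx", "fy", "cx", "cy" (pixels), "dist_coeffs" ([k1, k2, p1, p2, k3] as OpenCV has them; the pictures are not rectified), "rvec" (rotation vector, rad) and "tvec" (3), from world to camera coordinates, as OpenCV has them; the wrist camera has in their place "hand_eye" (4x4, takes a point from camera to tool coordinates, whose origin is the TCP and whose axes are the flange's). Camera axes: x right, y down, z forward; pixel columns grow to the right and rows downward; lengths in m; the calibration is good to about 2 mm. A picture is of the moment at which its call begins: read the wrist's pose just before it.
- hand_in(): hands the job in, once; it reports no verdict.
Trained networks look in a picture, given as the dict that the camera call returned (one of the last four; its "shot" number tells which), for a name from the list of things; names that differ only in an ending like _2 or _b are one class to them, and where a whole thing is asked for, a point or a joint stands for the part that bears it (a point fixed in the world has none). Each returns a list of dicts, best first, with "p" (0 to 1); they miss things now and then, are a little off and sometimes report something else, mostly with a low value. They report only what shows in the picture. A call takes as long as a camera call. They do not tell look-alikes from the thing itself.
- cams.spot_in(picture, name): "box" ([left, top, right, bottom] as shares, 0 to 1, of the picture: columns of its width, rows of its height, round what is visible of it).
- cams.place_of(picture, name): "at" ([column, row] as shares, 0 to 1, of the picture: columns of its width, rows of its height: a listed point, or the origin of a listed thing).
The state is a dict: "time_s": time; "qpos": joint angles; "joint_vel": joint speeds; "tau": joint torques, N m; "ee_pos": TCP position; "eef_rot": TCP orientation; "force": force on the tool from outside, world axes, zero at the start; "moment": the same for the moment, N m; "grip_width": finger opening in m.
Only numpy, scipy, OpenCV 4.12 (cv2) and the standard library are available. Lean on these libraries where they do the work, as an engineer would, in place of code of your own. Each camera call takes 0.05 s, during which the arm holds its last target.

TASK

Restock the two bottom lanes of the bench-top flow rack from their high end, the side nearest the robot: both small bearing cartons go lengthwise into the narrow lane and the round grease tin goes into the wide lane, all right way up. Each must roll all the way down, the first ones up to the stop and the second carton up against the first. Leave the spray can, tape roll, jar and screwdriver where they are.

Things in the scene. Friction and masses are not known exactly. Their poses are not given: they have to be found in the camera images.
- carton_a_mid (a point): Centre (half-way up) of a small brown cardboard bearing carton, loose, standing on the table: 66 long (its x) x 44 wide (y) x 46 high (z) mm, about 180 g, stiff. Its x axis may start anywhere from -0.2 to 0.9 rad from world x.
- carton_b_mid (a point): Centre of the second carton, identical to the first (66 x 44 x 46 mm, same axes).
- tin_mid (a point): Centre (half-way up) of a round plain metal grease tin with a paper band, 60 mm diameter, 45 mm high, about 200 g, loose, standing upright on the table, z up.
- carton_a: The first carton; origin at the centre of its underside.
- carton_b: The second carton; origin at the centre of its underside.
- tin: The tin; origin at the centre of its underside.
- rack: Fixed bench-top two-tier flow rack of aluminium profile. Origin on the table midway between the two lane mouths; x level, from the mouths (high end, nearest the robot) to the stops; z up. Side posts 20 mm square at y = +-107 mm, x = 90 (275 mm high) and 160 mm (225 mm high); below them low feet only. Upper tier: see tier_edge.
- narrow_mouth (a point): Middle of the loading mouth (high end) of the narrow lane, at roller-top level, 115 mm above the table. Axes: x level, down the lane from mouth to stop; y across to the left; z up. The lane falls 10 degrees (176 mm per m) along x to its stop, a plate 34 mm high, square to the lane, 265 mm from the mouth (measured level) and 47 mm lower. Inside width 52 mm. The lanes lie parallel, 94 mm between centre lines; either may be the left one.
- narrow: The narrow lane, origin on the table straight below narrow_mouth, same axes. Free-turning grey rollers 20 mm thick, 23 mm apart, the first 16 mm in; a thing let go on them rolls down by itself. The first 68 mm have no side guides (channel edges 3 mm below roller tops), so fingers have room; then guides 22 mm high begin with a flare, 70 mm wide narrowing to 52 by 92 mm from the mouth.
- wide_mouth (a point): Middle of the loading mouth of the wide lane, at roller-top level, 115 mm above the table. Same make, axes, slope and length as the narrow lane; inside width 70 mm (flare 88 mm).
- tier_edge (a point): Middle of the lower rear edge of the rack's fixed upper tier, which overhangs both lanes: 200 mm wide, from 18 to 178 mm inside the mouths, underside 100 mm above the roller tops and parallel to them; with its stock solid to 70 mm above this edge. An upright gripper over the mouth strikes it; a hand leaning back to the robot by about 30 degrees or more clears it. Axes as the lanes.
- tier_lip (a point): Middle of the lower front edge of the upper tier, at its low end, 175 mm inside the mouths; beyond it the last 90 mm of both lanes and their stops lie open to view from above. Axes as the lanes.
- spray_can_mid (a point): Half-way up a loose upright spray can, 52 mm diameter, 165 mm high. Bystander.
- tape_roll_mid (a point): Centre of a loose black tape roll lying flat, 72 mm diameter, 19 mm high. Bystander.
- jar_mid (a point): Half-way up a small loose amber jar with white cap, 48 mm diameter, 60 mm high. Bystander.
- screwdriver_mid (a point): A loose screwdriver lying flat, about 200 mm long along its x (handle towards -x), 26 mm high; the point lies under its middle, at table level. Bystander.
Mind the look-alikes: they are no part of the job. What is shaped like the carton_b but green is not meant.

How it is judged:
At the end, for the whole second after the job is handed in: Both cartons in the narrow lane, one against the stop (within 11 mm), the other against the first (14 mm); the tin in the wide lane against its stop (11 mm); each within 15 mm of its lane's centre line, right way up (tilt below 0.35 rad; the lane is 0.17) and at rest ((((x of carton_a_mid in the frame of narrow_mouth between 0.2255 and 0.2475 m and y of carton_a_mid in the frame of narrow_mouth between -0.015 and 0.015 m and z of carton_a_mid in the frame of narrow_mouth between -0.035 and -0.002 m) and (x of carton_b_mid in the frame of narrow_mouth between 0.157 and 0.186 m and y of carton_b_mid in the frame of narrow_mouth between -0.015 and 0.015 m and z of carton_b_mid in the frame of narrow_mouth between -0.023 and 0.01 m)) or ((x of carton_b_mid in the frame of narrow_mouth between 0.2255 and 0.2475 m and y of carton_b_mid in the frame of narrow_mouth between -0.015 and 0.015 m and z of carton_b_mid in the frame of narrow_mouth between -0.035 and -0.002 m) and (x of carton_a_mid in the frame of narrow_mouth between 0.157 and 0.186 m and y of carton_a_mid in the frame of narrow_mouth between -0.015 and 0.015 m and z of carton_a_mid in the frame of narrow_mouth between -0.023 and 0.01 m))) and x of tin_mid in the frame of wide_mouth between 0.2285 and 0.2505 m and y of tin_mid in the frame of wide_mouth between -0.015 and 0.015 m and z of tin_mid in the frame of wide_mouth between -0.036 and -0.003 m and linear speed of each of carton_a, carton_b, tin below 0.02 m/s and angle between each of carton_a_mid, carton_b_mid, tin_mid's own z axis and vertical below 0.35 rad); the robot touches nothing.
It fails at once if a bystander was moved more than 30 mm (distance of any of spray_can_mid, tape_roll_mid, jar_mid, screwdriver_mid from where it was at the start of the episode above 0.03 m).
It also fails if it takes over 72 s, if anything falls off the work surface, if the arm or the gripper's body presses on something with over 40 N, if the wrist force passes 120 N, or if a joint passes its speed limit or range.

## Working session

There is one attempt and no reset: what is moved stays moved. The work goes in short steps, Python scripts to look and compute and a tool call to move; the robot and the scene stay as the last step left them, time stands still between calls to the robot, and variables do not carry over. Pictures are saved under pics/ and viewed, and the job is handed in when it is done.

Besides the shell and the picture viewer there is one more tool, called in YAML: its name, and indented under it one key for each argument. servo_tool: Moves the arm, as the interface text tells. Its arguments: {"type":"object","properties":{"rows":{"type":"array"},"newtons":{"type":"number"}},"required":["rows"]}

```bash
ls; mkdir -p pics; python3 - <<'E'
from station import ctrl,cams
import cv2,numpy as np
print(ctrl.get_obs(), ctrl.hold_point_z)
for n in ["side","top","wrist"]:
    c=cams.camera(n); cv2.imwrite(f"pics/{n}0.png",c["image"][:,:,::-1])
    print(n,{k:v for k,v in c.items() if k not in("image","depth")})
E
```

```text
pics
{'time_s': 0.0, 'qpos': array([-1.22458679e+00,  3.00462296e-01,  1.52159250e+00, -1.47123568e-05,
        1.32070488e+00, -6.66202162e-02]), 'joint_vel': array([ 0.00060367, -0.00050257,  0.00168233,  0.00075665,  0.00155298,
        0.00016398]), 'tau': array([-4.81856350e-04, -5.31804299e+01, -3.52737522e+01,  7.08152773e-02,
        2.43890437e-02, -9.59759427e-05]), 'ee_pos': array([ 0.22053844, -0.50350682,  0.16788636]), 'eef_rot': array([-3.14042727e+00, -6.34707527e-05,  4.12833368e-01]), 'force': array([ 0.25092583, -0.1295214 , -0.41574051]), 'moment': array([ 0.05717208,  0.04023287, -0.04501325]), 'grip_width': 0.0941710172632943} -0.0188
side {'fx': 461.13679410439715, 'fy': 461.13679410439715, 'cx': 324.83171960690504, 'cy': 195.70393062383715, 'dist_coeffs': array([-0.05508515,  0.        ,  0.        ,  0.        ,  0.        ]), 'rvec': array([ 0.96162772, -2.49078796,  1.02448218]), 'tvec': array([0.48941091, 0.34176107, 0.9850709 ]), 'shot': 1}
top {'fx': 421.88208664120606, 'fy': 421.88208664120606, 'cx': 322.6020724572125, 'cy': 200.8939924107676, 'dist_coeffs': array([0.03364642, 0.        , 0.        , 0.        , 0.        ]), 'rvec': array([ 2.18637006, -2.15217029,  0.16983485]), 'tvec': array([0.06585049, 0.598589  , 1.00607377]), 'shot': 2}
wrist {'fx': 348.10241263587386, 'fy': 348.10241263587386, 'cx': 316.9143953098815, 'cy': 200.94254916464135, 'dist_coeffs': array([-0.06352593,  0.        ,  0.        ,  0.        ,  0.        ]), 'hand_eye': array([[-4.88693818e-05, -9.57132653e-01, -2.89649931e-01,
         8.58410840e-02],
       [ 9.99999660e-01,  1.91517111e-04, -8.01576734e-04,
         2.34491614e-04],
       [ 8.22688183e-04, -2.89649872e-01,  9.57132318e-01,
        -2.16926155e-01],
       [ 0.00000000e+00,  0.00000000e+00,  0.00000000e+00,
         1.00000000e+00]]), 'shot': 3}
```

View pics/side0.png

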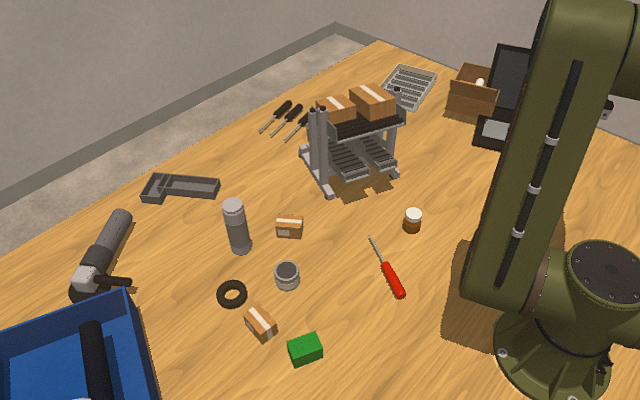

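View pics/top0.png

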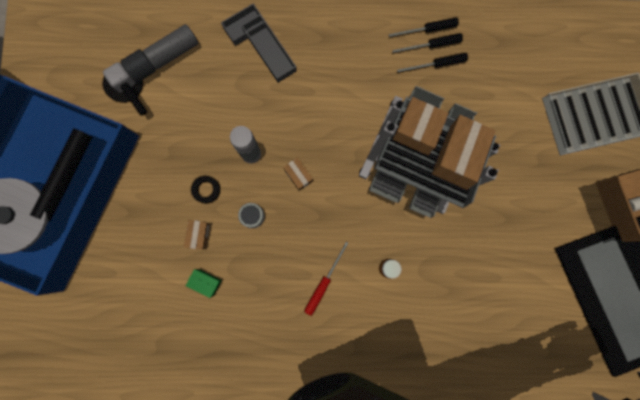

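View pics/wrist0.png

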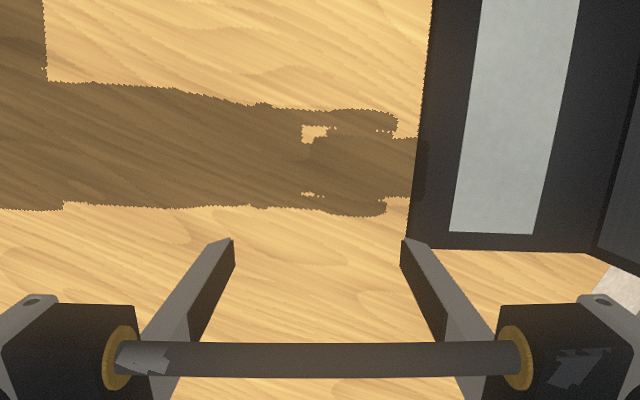

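The side and top pictures show two brown cartons, at top (298,174) and (198,235). The green look-alike at top (204,283) is not meant. The tin is at (251,215), the tape roll at (206,189), the spray can at (244,142), the jar at (391,269), the screwdriver near (325,285), and the rack around (430,150) with its mouths towards the lower left. Next I'll measure.

```bash
cat > h.py <<'E'
from station import ctrl,cams
import cv2,numpy as np
from scipy.spatial.transform import Rotation as R
def pose(c,obs=None):
    """cam->world R,t"""
    if "rvec" in c:
        Rc=cv2.Rodrigues(np.array(c["rvec"]))[0]; return Rc.T,-Rc.T@np.array(c["tvec"])
    Rt=R.from_euler("xyz",obs["eef_rot"]).as_matrix(); H=np.array(c["hand_eye"])
    return Rt@H[:3,:3], Rt@H[:3,3]+obs["ee_pos"]
def K(c): return np.array([[c["fx"],0,c["cx"]],[0,c["fy"],c["cy"]],[0,0,1.]])
def rays(c,px):
    p=cv2.undistortPoints(np.array(px,float).reshape(-1,1,2),K(c),np.array(c["dist_coeffs"])).reshape(-1,2)
    return np.c_[p,np.ones(len(p))]
def onz(c,px,z,obs=None):
    Rw,t=pose(c,obs); d=rays(c,px)@Rw.T; return t+d*((z-t[2])/d[:,2])[:,None]
def cloud(c,obs=None):
    Rw,t=pose(c,obs); v,u=np.mgrid[:400,:640]
    d=rays(c,np.c_[u.ravel(),v.ravel()]); z=c["depth"].reshape(-1,1)
    P=(d*z)@Rw.T+t; P[z[:,0]==0]=np.nan; return P.reshape(400,640,3)
def proj(c,P,obs=None):
    Rw,t=pose(c,obs); Rc=Rw.T
    return cv2.projectPoints(np.array(P,float).reshape(-1,3),cv2.Rodrigues(Rc)[0],-Rc@t,K(c),np.array(c["dist_coeffs"]))[0].reshape(-1,2)
E
python3 - <<'E'
from h import *
np.set_printoptions(precision=4,suppress=True)
for n in ["top","side"]:
    c=cams.camera(n); P=cloud(c)
    np.savez(f"{n}0.npz",P=P,img=c["image"])
    for nm,z in [("carton_a_mid",.023),("tin_mid",.0225),("narrow_mouth",.115),("wide_mouth",.115),("tier_edge",.212),("tier_lip",.185),("spray_can_mid",.0825),("tape_roll_mid",.0095),("jar_mid",.03),("screwdriver_mid",0)]:
        for d in cams.place_of(c,nm)[:4]:
            px=np.array(d["at"])*[640,400]
            print(n,nm,round(d["p"],2),px.round(1),onz(c,px,z)[0].round(4))
    print(n,"table z",np.nanmedian(P[300:340,100:200,2]) )
E
```

```text
top carton_a_mid 0.95 [297.  175.2] [0.6634 0.1403 0.023 ]
top carton_a_mid 0.2 [440.4 127.4] [ 0.7954 -0.2259  0.023 ]
top tin_mid 0.95 [250.2 214.8] [0.5614 0.2541 0.0225]
top narrow_mouth 0.74 [423.5 213.8] [ 0.5618 -0.1539  0.115 ]
top wide_mouth 0.63 [382.9 196.3] [ 0.6005 -0.061   0.115 ]
top tier_edge 0.85 [417.7 186.7] [ 0.6083 -0.1166  0.212 ]
top tier_lip 0.58 [439.5 128.2] [ 0.7426 -0.1728  0.185 ]
top spray_can_mid 0.68 [241.6 148.2] [0.7148 0.2714 0.0825]
top tape_roll_mid 0.59 [204.4 187.1] [0.6308 0.3729 0.0095]
top tape_roll_mid 0.16 [438.3 126.2] [ 0.8028 -0.2247  0.0095]
top jar_mid 0.67 [390.6 269.6] [ 0.4319 -0.0936  0.03  ]
top screwdriver_mid 0.82 [331.2 277.1] [0.4103 0.05   0.    ]
top screwdriver_mid 0.73 [419.9 184.4] [ 0.6497 -0.177   0.    ]
top table z 0.0005738865566774498
side carton_a_mid 0.58 [289.7 225. ] [0.6682 0.1313 0.023 ]
side tin_mid 0.7 [283.8 276.3] [0.5625 0.2557 0.0225]
side narrow_mouth 0.72 [385.8 162.7] [ 0.5729 -0.1495  0.115 ]
side narrow_mouth 0.47 [287.2 277.3] [0.5039 0.2933 0.115 ]
side wide_mouth 0.76 [357.1 171.3] [ 0.6087 -0.0701  0.115 ]
side wide_mouth 0.22 [346.1 112.5] [ 0.8064 -0.2566  0.115 ]
side tier_edge 0.98 [371.2 133.2] [ 0.6099 -0.1222  0.212 ]
side tier_lip 0.77 [347.3 113.2] [ 0.7378 -0.1786  0.185 ]
side tier_lip 0.54 [290.  223.3] [0.5628 0.2207 0.185 ]
side spray_can_mid 0.59 [237.3 228.9] [0.7152 0.2613 0.0825]
side spray_can_mid 0.38 [346.6 115.2] [ 0.8251 -0.2823  0.0825]
side tape_roll_mid 0.6 [230.3 291.7] [0.6322 0.3666 0.0095]
side jar_mid 0.96 [414.  221.8] [ 0.4275 -0.0926  0.03  ]
side screwdriver_mid 0.6 [383.8 269.1] [ 0.4055  0.0637 -0.    ]
side table z 0.0033090472095770873
```

```bash
python3 - <<'E'
import cv2,numpy as np
t=np.load("top0.npz")["img"];s=np.load("side0.npz")["img"]
a=cv2.resize(t[80:230,350:510],None,fx=5,fy=4.0 if 0 else 5,interpolation=cv2.INTER_CUBIC)[:600,:800]
cv2.imwrite("pics/rackT.png",cv2.resize(t[150:230,350:470],None,fx=6,fy=6,interpolation=cv2.INTER_CUBIC)[:,:,::-1])
cv2.imwrite("pics/rackS.png",cv2.resize(s[80:210,290:420],None,fx=4.6,fy=4.6,interpolation=cv2.INTER_CUBIC)[:,:,::-1])
cv2.imwrite("pics/items.png",cv2.resize(t[140:310,170:330],None,fx=3.5,fy=3.5,interpolation=cv2.INTER_CUBIC)[:,:,::-1])
E
```

```text
(no output)
```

View pics/rackT.png

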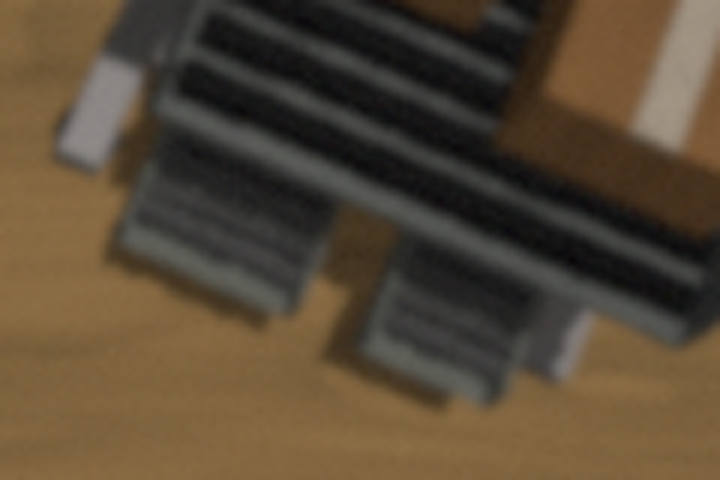

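View pics/rackS.png

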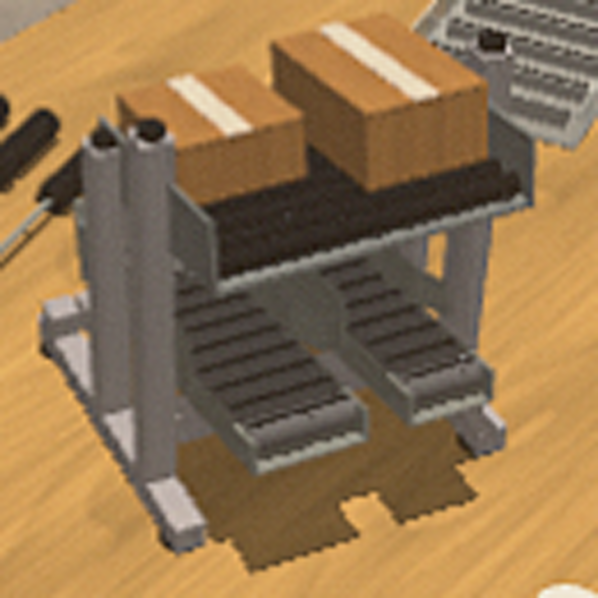

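View pics/items.png

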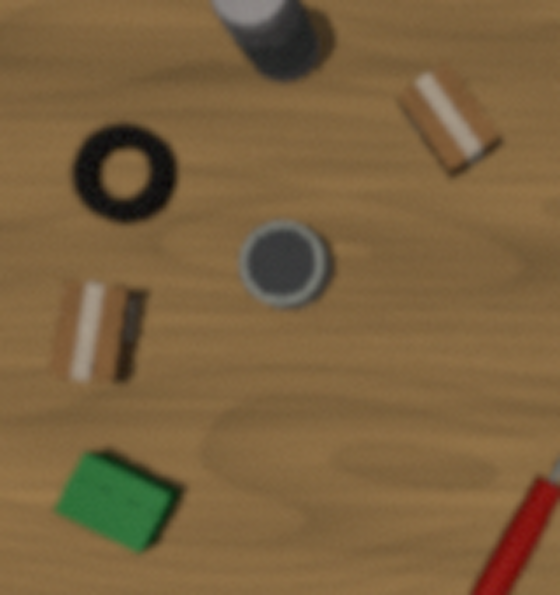

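```bash
python3 - <<'E'
from h import *
np.set_printoptions(precision=4,suppress=True)
for n in ["top","side"]:
    f=np.load(n+"0.npz");P=f["P"];img=f["img"]
    for nm,g in [("cA",(.665,.136)),("cB",(.52,.37)),("tin",(.562,.255)),("can",(.715,.265)),("jar",(.43,-.093)),("green",(.42,.35)),("tape",(.632,.37))]:
        d=np.hypot(P[...,0]-g[0],P[...,1]-g[1])
        m=(d<.065)&(P[...,2]>.012)
        if m.sum()<20: print(n,nm,"none",m.sum());continue
        Q=P[m]; zt=np.percentile(Q[:,2],90); T=Q[Q[:,2]>zt-.006]
        r=cv2.minAreaRect((T[:,:2]*1000).astype(np.float32))
        print(n,nm,m.sum(),"z",zt.round(4),"rect",np.round(r[0],1),np.round(r[1],1),round(r[2],1),"med",np.median(T,0))
E
```

```text
top cA 524 z 0.049 rect [666.9 138.2] [66.  43.9] 36.4 med [0.6667 0.1378 0.047 ]
top cB 615 z 0.0491 rect [510.5 380.2] [44.5 68.3] 84.5 med [0.5107 0.3799 0.0468]
top tin 503 z 0.0487 rect [560.1 251.6] [56.2 58. ] 0.2 med [0.5607 0.2509 0.0462]
top can 769 z 0.167 rect [721.1 260.9] [46.  46.4] 2.4 med [0.7212 0.2607 0.1658]
top jar 363 z 0.0625 rect [434.4 -89.9] [42.3 41.2] 1.2 med [ 0.4345 -0.089   0.06  ]
top green 675 z 0.0487 rect [423.8 353.5] [ 73.4 112.5] 78.7 med [0.3958 0.3598 0.0465]
top tape 481 z 0.0222 rect [626. 369.] [69.  69.4] 1.3 med [0.625  0.3701 0.0199]
side cA 567 z 0.0496 rect [665. 137.] [66.4 47.5] 38.1 med [0.6643 0.1384 0.0478]
side cB 774 z 0.0491 rect [508.8 379.5] [44.3 69.1] 84.8 med [0.507  0.3797 0.047 ]
side tin 604 z 0.0488 rect [558.1 250.3] [57.  60.4] 46.1 med [0.5574 0.2522 0.0468]
side can 1110 z 0.1667 rect [719.2 260.1] [44.6 48.1] 51.3 med [0.7181 0.2601 0.1666]
side jar 391 z 0.0629 rect [434.1 -91.5] [43.  42.8] 63.5 med [ 0.433  -0.09    0.0614]
side green 956 z 0.0496 rect [422.5 353.5] [ 72.4 115.4] 80.7 med [0.3946 0.3605 0.0479]
side tape 531 z 0.022 rect [622.7 370. ] [71.  72.1] 40.6 med [0.6212 0.3703 0.0199]
```

```bash
python3 - <<'E'
from h import *
np.set_printoptions(precision=4,suppress=True)
yaw=-.40;o=np.array([.586,-.109])
for n in ["top","side"]:
    f=np.load(n+"0.npz");P=f["P"].reshape(-1,3)
    P=P[~np.isnan(P[:,0])]
    c,s=np.cos(yaw),np.sin(yaw)
    d=P[:,:2]-o; L=np.c_[d[:,0]*c+d[:,1]*s,-d[:,0]*s+d[:,1]*c,P[:,2]]
    for nm,sel in [("left mouth",(L[:,1]>0)),("right mouth",L[:,1]<0)]:
        q=L[sel&(abs(L[:,1])<.095)&(L[:,0]>-.03)&(L[:,0]<.016)&(L[:,2]>.1)&(L[:,2]<.125)]
        if len(q)>5:
            r=cv2.minAreaRect((q[:,:2]*1000).astype(np.float32))
            print(n,nm,len(q),"x",q[:,0].min(),np.percentile(q[:,0],5),"y",np.percentile(q[:,1],[0,3,50,97,100]),np.median(q[:,2]),r)
    q=L[(abs(L[:,1])<.11)&(L[:,0]>-.02)&(L[:,0]<.06)&(L[:,2]>.195)&(L[:,2]<.24)]
    # rear edge line: min x per y bin
    b=np.arange(-.09,.1,.015);e=[]
    for a in b:
        w=q[abs(q[:,1]-a)<.0075]
        if len(w): e.append((a,np.percentile(w[:,0],5)))
    e=np.array(e);print(n,"edge",e.round(4).tolist(),np.polyfit(e[:,0],e[:,1],1),"y",np.percentile(q[:,1],[1,99]),"z",np.percentile(q[:,2],[2,50]))
    # posts
    for sg in(1,-1):
      for x0,zt in((.09,.275),(.16,.225)):
        w=L[(abs(L[:,0]-x0)<.035)&(abs(L[:,1]-sg*.107)<.03)&(abs(L[:,2]-zt)<.008)]
        if len(w)>3: print(n,"post",sg,x0,len(w),(w.min(0)+w.max(0))/2,np.ptp(w,axis=0))
E
```

```text
top left mouth 136 x 0.0017821204377825514 0.004503977628041659 y [0.0108 0.0119 0.0455 0.085  0.0865] 0.10970473945239778 ((8.952974319458008, 48.6479377746582), (75.682861328125, 13.974830627441406), 89.71444702148438)
top right mouth 123 x 0.000732265888272552 0.003484279747911195 y [-0.0742 -0.0728 -0.0449 -0.0166 -0.0162] 0.11026227910580066 ((8.474167823791504, -45.106178283691406), (58.020652770996094, 14.83537769317627), 89.33944702148438)
top edge [[-0.09, 0.0222], [-0.075, 0.0229], [-0.06, 0.0227], [-0.045, 0.0221], [-0.03, 0.0228], [-0.015, 0.0233], [0.0, 0.0232], [0.015, 0.0232], [0.03, 0.0236], [0.045, 0.024], [0.06, 0.0238], [0.075, 0.024], [0.09, 0.0243]] [0.0108 0.0232] y [-0.0985  0.099 ] z [0.2105 0.2245]
top post 1 0.09 105 [0.0945 0.107  0.2751] [0.0212 0.0199 0.0158]
top post 1 0.16 120 [0.1565 0.1026 0.2251] [0.0622 0.027  0.0158]
top post -1 0.09 233 [ 0.0928 -0.0977  0.275 ] [0.0592 0.0412 0.0159]
top post -1 0.16 88 [ 0.1622 -0.1085  0.2251] [0.0447 0.019  0.0158]
side left mouth 149 x -0.0007937789464428375 0.0027294406860320954 y [0.0084 0.0096 0.0459 0.0843 0.0849] 0.10884951537727816 ((7.9286723136901855, 46.605125427246094), (76.56877136230469, 16.516063690185547), 89.25006103515625)
side right mouth 116 x 6.54253420821066e-05 0.0022258395634108755 y [-0.0771 -0.0742 -0.0481 -0.0189 -0.0177] 0.10951840934205043 ((8.221136093139648, -47.357669830322266), (59.44541931152344, 15.420859336853027), 89.04884338378906)
side edge [[-0.09, 0.022], [-0.075, 0.0216], [-0.06, 0.0222], [-0.045, 0.0227], [-0.03, 0.0234], [-0.015, 0.0223], [0.0, 0.022], [0.015, 0.023], [0.03, 0.023], [0.045, 0.0233], [0.06, 0.0242], [0.075, 0.0231], [0.09, 0.0221]] [0.0065 0.0227] y [-0.1009  0.1   ] z [0.2137 0.2253]
side post 1 0.09 68 [0.0941 0.1051 0.2752] [0.026  0.0217 0.0156]
side post 1 0.16 71 [0.1683 0.1001 0.2251] [0.038  0.0302 0.0156]
side post -1 0.09 113 [ 0.0851 -0.0981  0.275 ] [0.0495 0.0415 0.0158]
```

```bash
cat >> h.py <<'E'
O=np.array([.589,-.1095,0]);YAW=-.408
def tgt(lam,psi):
    """lean lam, heading psi, camera on the lower/back side"""
    z=np.array([np.sin(lam)*np.cos(psi),np.sin(lam)*np.sin(psi),-np.cos(lam)])
    x=-np.array([np.cos(lam)*np.cos(psi),np.cos(lam)*np.sin(psi),np.sin(lam)])
    return np.c_[x,np.cross(z,x),z]
def go(hold,lam,psi,deg=True):
    """shift & rotvec to bring the grasp point to hold"""
    if deg: lam=np.radians(lam)
    o=ctrl.get_obs(); Rt=tgt(lam,psi); R0=R.from_euler("xyz",o["eef_rot"]).as_matrix()
    tcp=np.array(hold)+Rt[:,2]*.0188
    rv=R.from_matrix(Rt@R0.T).as_rotvec()
    print("t",round(o["time_s"],2),"tcp target",tcp.round(4),"shift",(tcp-o["ee_pos"]).round(4),"rot",rv.round(3),"deg",np.degrees(np.linalg.norm(rv)).round(1),"q",o["qpos"].round(3),"w",round(o["grip_width"],4),"F",np.round(o["force"],1))
def rackp(x,y,h):
    """h above the roller plane"""
    c,s=np.cos(YAW),np.sin(YAW)
    return O+[x*c-y*s,x*s+y*c,.115-x*np.tan(np.radians(10))+h]
E
python3 - <<'E'
from h import *
go([.52,.24,.20],42,.3)
E
```

```text
t 1.25 tcp target [0.532  0.2437 0.186 ] shift [0.3114 0.7475 0.0176] rot [-1.021 -0.38   2.834] deg 174.0 q [-1.225  0.3    1.521  0.     1.321 -0.067] w 0.0941 F [-0.1  0.1  0.8]
```

servo_tool:
  rows:
    - [0.1, 0.12, 0.12, 0, 0, 0.5, 1]
    - [0.2, 0.25, 0.13, 0, 0, 1.0, 1]
    - [0.2, 0.25, 0.13, 0, 0, 1.0, 1]
    - [0.2, 0.25, 0.13, 0, 0, 1.0, 1]
    - [0.2, 0.25, 0.13, 0, 0, 1.0, 1]
    - [0.2, 0.25, 0.13, 0, 0, 1.0, 1]
    - [0.2, 0.25, 0.13, 0, 0, 1.0, 1]
    - [0.2, 0.25, 0.13, 0, 0, 1.0, 1]

```text
time_s: 1.92
ee_pos: [0.4133, -0.2623, 0.2946]
eef_rot: [3.141, 0.0, 1.419]
force: [1.0, -1.3, 1.1]
grip_width: 0.0938
```

servo_tool:
  rows:
    - [0.01, 0.33, 0.0, 0, 0, 1.0, 1]
    - [0.01, 0.33, 0.0, 0, 0, 1.0, 1]
    - [0.01, 0.33, 0.0, 0, 0, 1.0, 1]
    - [0.01, 0.33, 0.0, 0, 0, 1.0, 1]
    - [0.01, 0.33, 0.0, 0, 0, 1.0, 1]
    - [0.01, 0.33, 0.0, 0, 0, 1.0, 1]
    - [0.01, 0.33, 0.0, 0, 0, 1.0, 1]
    - [0.01, 0.33, 0.0, 0, 0, 1.0, 1]

```text
time_s: 2.58
ee_pos: [0.4228, 0.0698, 0.295]
eef_rot: [3.14, 0.001, 2.419]
force: [1.3, 0.2, 0.5]
grip_width: 0.094
```

```bash
python3 - <<'E'
from h import *
go([.50,.235,.15],42,.3)
E
```

```text
t 2.58 tcp target [0.512  0.2387 0.136 ] shift [ 0.0893  0.1689 -0.159 ] rot [-0.161 -0.747  0.975] deg 70.9 q [ 0.078 -0.049  1.623  0.     1.566 -0.77 ] w 0.094 F [1.3 0.2 0.5]
```

servo_tool:
  rows:
    - [0.03, 0.05, -0.02, -0.02, -0.09, 0.12, 1]
    - [0.05, 0.09, -0.05, -0.04, -0.19, 0.24, 1]
    - [0.08, 0.13, -0.09, -0.06, -0.28, 0.36, 1]
    - [0.09, 0.17, -0.1, -0.08, -0.37, 0.48, 1]
    - [0.09, 0.17, -0.1, -0.1, -0.46, 0.6, 1]
    - [0.09, 0.17, -0.1, -0.12, -0.55, 0.72, 1]
    - [0.09, 0.17, -0.1, -0.14, -0.64, 0.84, 1]
    - [0.09, 0.17, -0.1, -0.16, -0.74, 0.97, 1]

```text
time_s: 3.25
ee_pos: [0.5123, 0.241, 0.1944]
eef_rot: [3.072, 0.596, -3.07]
force: [0.6, -0.1, -0.6]
grip_width: 0.0937
```

```bash
python3 - <<'E'
from h import *
# pre-grasp: 60 mm back along approach
z=tgt(np.radians(42),.3)[:,2]
g=np.array([.559,.251,.028])
go(g-.07*z,42,.3); go(g,42,.3)
E
```

```text
t 3.25 tcp target [0.5263 0.2409 0.066 ] shift [ 0.014  -0.0002 -0.1283] rot [-0.029 -0.145  0.185] deg 13.6 q [ 0.453 -0.013  1.947 -0.244  0.638 -1.057] w 0.0937 F [ 0.6 -0.1 -0.6]
t 3.25 tcp target [0.571  0.2547 0.014 ] shift [ 0.0587  0.0137 -0.1803] rot [-0.029 -0.145  0.185] deg 13.6 q [ 0.453 -0.013  1.947 -0.244  0.638 -1.057] w 0.0937 F [ 0.6 -0.1 -0.6]
```

servo_tool:
  rows:
    - [0.01, 0, -0.04, -0.015, -0.07, 0.09, 1]
    - [0.014, 0, -0.08, -0.029, -0.145, 0.185, 1]
    - [0.014, 0, -0.12, -0.029, -0.145, 0.185, 1]
    - [0.014, 0, -0.128, -0.029, -0.145, 0.185, 1]
    - [0.022, 0.002, -0.137, -0.029, -0.145, 0.185, 1]
    - [0.03, 0.005, -0.147, -0.029, -0.145, 0.185, 1]
    - [0.03, 0.005, -0.147, -0.029, -0.145, 0.185, 1]
    - [0.03, 0.005, -0.147, -0.029, -0.145, 0.185, 1]

```text
time_s: 3.92
ee_pos: [0.5429, 0.2454, 0.0492]
eef_rot: [-3.135, 0.729, -2.831]
force: [0.3, 0.1, -0.9]
grip_width: 0.0941
```

```bash
python3 - <<'E'
from h import *
z=tgt(np.radians(42),.3)[:,2]
g=np.array([.559,.251,.028])
go(g,42,.3)
o=ctrl.get_obs();c=cams.camera("wrist");P=cloud(c,o)
im=c["image"].copy()
p=proj(c,[g,[.559,.251,.045]],o);print(p)
for q in p: cv2.circle(im,tuple(int(v) for v in q),3,(255,0,0),-1)
m=(np.hypot(P[...,0]-.559,P[...,1]-.251)<.045)&(P[...,2]>.040)&(P[...,2]<.06)
print(m.sum(),cv2.minEnclosingCircle((P[m][:,:2]*1000).astype(np.float32)))
cv2.imwrite("pics/w1.png",im[:,:,::-1])
E
```

```text
t 3.92 tcp target [0.571  0.2547 0.014 ] shift [ 0.0281  0.0093 -0.0351] rot [ 0.006 -0.003 -0.006] deg 0.5 q [ 0.396  0.267  2.111 -1.041  0.073 -0.467] w 0.0941 F [ 0.3  0.1 -0.9]
[[317.74828351 212.23915702]
 [317.6858093  233.01208058]]
2919 ((558.7521362304688, 249.70281982421875), 30.35437774658203)
```

View pics/w1.png

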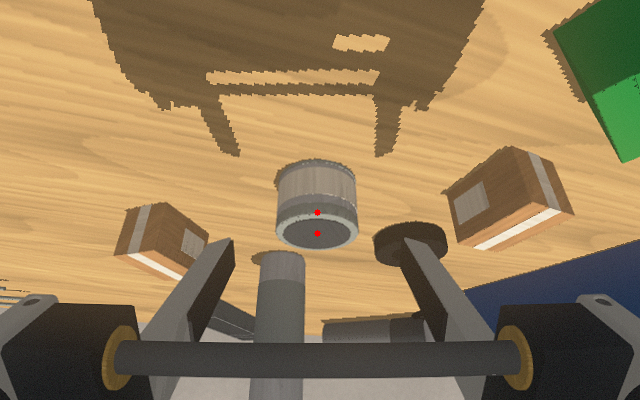

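```bash
cat > kin.py <<'E'
from h import *
from scipy.optimize import least_squares
Ry=lambda a:R.from_euler("y",a).as_matrix()
Rz=lambda a:R.from_euler("z",a).as_matrix()
def fk(q,p):
    r0,h,L2,L3,e,lat,d=p
    A=Rz(q[0]);B=A@Ry(q[1]);C=B@Ry(q[2])
    W=A@[r0,lat,h]+B@[0,0,L2]+C@[e,0,L3]
    M=C@Rz(q[3])@Ry(q[4])@Rz(q[5]+np.pi/2)
    return W+M[:,2]*d,M
D=[([-1.22458679,.300462296,1.5215925,0,1.32070488,-.0666202],[.22053844,-.50350682,.16788636]),
([.078,-.049,1.623,0,1.566,-.770],[.4228,.0698,.295]),
([.453,-.013,1.947,-.244,.638,-1.057],[.5123,.241,.1944]),
([.396,.267,2.111,-1.041,.073,-.467],[.5429,.2454,.0492])]
def fit():
    f=lambda p:np.concatenate([fk(q,p)[0]-x for q,x in D]+[.01*(np.array(p)-[.05,.4,.4,.4,0,.03,.3])])
    s=least_squares(f,[.05,.4,.4,.4,0,.03,.3]);return s.x,s.fun
PAR=fit()[0]
LO=np.array([-3.03,-.79,.23,-1.04,0,-2.55]);HI=np.array([3.03,2.21,2.52,4.18,3.07,2.55])
def ik(hold,lam,psi,q0,bound=True):
    Rt=tgt(np.radians(lam),psi);t=np.array(hold)+Rt[:,2]*.0188
    def f(q):
        x,M=fk(q,PAR);return np.r_[(x-t)*5,R.from_matrix(M@Rt.T).as_rotvec()]
    s=least_squares(f,np.clip(q0,LO+.01,HI-.01),bounds=(LO-2,HI+2) if not bound else (LO,HI))
    return s.x,np.abs(s.fun).max()
E
python3 - <<'E'
from kin import *
np.set_printoptions(precision=3,suppress=True)
p,f=fit();print(p,f)
print(R.from_matrix(fk(D[3][0],p)[1]).as_euler("xyz"),ctrl.get_obs()["eef_rot"])
for nm,g,psis in [("tin",[.559,.250,.028],[.3,.0,.4]),("A",[.666,.138,.03],[.645]),("B",[.51,.38,.03],[-.093]),("N",rackp(.027,-.047,.027),[YAW]),("W",rackp(.029,.047,.027),[YAW])]:
  for ps in psis:
    for lam in(25,30,35,40,45):
      for nm2,q0 in(("lo",[.3,.2,2,0,.5,-1.5]),("hi",[.3,.2,2,3.1,.5,1.5])):
        q,e=ik(g,lam,ps,q0)
        if e<1e-3: print(nm,ps,lam,nm2,q,round(e,4))
E
```

```text
[-0.001  0.222  0.424  0.448  0.041  0.037  0.308] [-0.     0.     0.     0.    -0.     0.     0.    -0.    -0.    -0.
  0.     0.    -0.001 -0.002  0.     0.     0.     0.     0.   ]
[-3.136  0.729 -2.831] [-3.134  0.73  -2.83 ]
tin 0.3 25 lo [ 0.376  0.421  1.847 -0.075  0.44  -1.434] 0.0
tin 0.3 30 lo [ 0.38   0.403  1.911 -0.132  0.307 -1.376] 0.0
tin 0.3 35 lo [ 0.383  0.394  1.972 -0.281  0.173 -1.226] 0.0
tin 0.3 45 hi [0.391 0.405 2.077 3.622 0.14  1.159] 0.0
tin 0.0 25 lo [ 0.447  0.442  1.813 -0.377  0.519 -0.829] 0.0
tin 0.0 30 lo [ 0.467  0.429  1.871 -0.574  0.428 -0.627] 0.0
tin 0.0 35 lo [ 0.488  0.424  1.924 -0.867  0.36  -0.327] 0.0
tin 0.4 25 lo [ 0.351  0.419  1.85   0.049  0.438 -1.66 ] 0.0
tin 0.4 30 lo [ 0.349  0.401  1.915  0.086  0.304 -1.697] 0.0
tin 0.4 35 lo [ 0.346  0.392  1.976  0.187  0.167 -1.8  ] 0.0
tin 0.4 45 hi [0.341 0.402 2.083 2.824 0.134 1.844] 0.0
A 0.645 25 lo [ 0.049  0.563  1.613  0.41   0.638 -2.457] 0.0
B -0.093 25 lo [ 0.723  0.525  1.675 -0.501  0.696 -0.406] 0.0
B -0.093 30 lo [ 0.753  0.519  1.72  -0.668  0.649 -0.235] 0.0
B -0.093 35 lo [ 0.784  0.52   1.76  -0.856  0.623 -0.041] 0.0
N -0.408 25 lo [-0.307  0.263  1.759 -0.067  0.687 -1.428] 0.0
N -0.408 30 lo [-0.303  0.232  1.828 -0.099  0.562 -1.396] 0.0
N -0.408 35 lo [-0.298  0.208  1.896 -0.151  0.435 -1.343] 0.0
N -0.408 40 lo [-0.292  0.191  1.959 -0.249  0.306 -1.244] 0.0
N -0.408 45 lo [-0.287  0.183  2.019 -0.496  0.18  -0.996] 0.0
W -0.408 25 lo [-0.126  0.319  1.686 -0.178  0.724 -1.18 ] 0.0
W -0.408 30 lo [-0.114  0.29   1.755 -0.257  0.608 -1.102] 0.0
W -0.408 35 lo [-0.101  0.268  1.82  -0.374  0.494 -0.984] 0.0
W -0.408 40 lo [-0.088  0.253  1.882 -0.562  0.389 -0.795] 0.0
W -0.408 45 lo [-0.075  0.246  1.939 -0.877  0.306 -0.477] 0.0
```

```bash
python3 - <<'E'
from kin import *
np.set_printoptions(precision=3,suppress=True)
g=np.array([.559,.250,.028]);z=tgt(np.radians(34),.4)[:,2]
for b in(.06,.03,0):
    go(g-b*z,34,.4); print(ik(g-b*z,34,.4,[.3,.2,2,0,.5,-1.5]))
E
```

```text
t 3.97 tcp target [0.538 0.241 0.062] shift [-0.005 -0.004  0.012] rot [-0.042  0.13   0.092] deg 9.4 q [ 0.396  0.265  2.112 -1.041  0.073 -0.468] w 0.0937 F [-0.4  0.6  0.3]
(array([ 0.342,  0.231,  2.031,  0.114,  0.289, -1.728]), np.float64(2.609024107869118e-14))
t 3.97 tcp target [0.553 0.248 0.037] shift [ 0.01   0.002 -0.013] rot [-0.042  0.13   0.092] deg 9.4 q [ 0.396  0.265  2.112 -1.041  0.073 -0.468] w 0.0937 F [-0.4  0.6  0.3]
(array([ 0.345,  0.313,  2.   ,  0.132,  0.238, -1.745]), np.float64(2.7707072747240602e-11))
t 3.97 tcp target [0.569 0.254 0.012] shift [ 0.026  0.009 -0.038] rot [-0.042  0.13   0.092] deg 9.4 q [ 0.396  0.265  2.112 -1.041  0.073 -0.468] w 0.0937 F [-0.4  0.6  0.3]
(array([ 0.347,  0.393,  1.964,  0.155,  0.194, -1.767]), np.float64(2.7755575615628914e-15))
```

servo_tool:
  rows:
    - [-0.002, -0.002, 0.004, -0.007, 0.022, 0.015, 1]
    - [-0.005, -0.004, 0.012, -0.014, 0.044, 0.03, 1]
    - [-0.005, -0.004, 0.012, -0.021, 0.066, 0.045, 1]
    - [-0.005, -0.004, 0.012, -0.042, 0.13, 0.092, 1]
    - [-0.005, -0.004, 0.012, -0.042, 0.13, 0.092, 1]
    - [-0.005, -0.004, 0.012, -0.042, 0.13, 0.092, 1]
    - [-0.005, -0.004, 0.012, -0.042, 0.13, 0.092, 1]
    - [-0.005, -0.004, 0.012, -0.042, 0.13, 0.092, 1]

```text
time_s: 4.63
ee_pos: [0.5388, 0.2421, 0.0645]
eef_rot: [-3.137, 0.596, -2.731]
force: [0.0, 0.3, 0.2]
grip_width: 0.094
```

```bash
python3 - <<'E'
from h import *
g=np.array([.559,.250,.028])
go(g,34,.4)
E
```

```text
t 4.63 tcp target [0.5687 0.2541 0.0124] shift [ 0.0299  0.012  -0.0521] rot [ 0.002  0.004 -0.008] deg 0.5 q [ 0.343  0.229  2.029  0.118  0.291 -1.74 ] w 0.094 F [0.  0.3 0.2]
```

Wrist is clear of its limit now; advancing and gripping.

servo_tool:
  rows:
    - [0.01, 0.004, -0.017, 0, 0, 0, 1]
    - [0.02, 0.008, -0.034, 0, 0, 0, 1]
    - [0.03, 0.012, -0.052, 0, 0, 0, 1]
    - [0.03, 0.012, -0.052, 0, 0, 0, 1]
    - [0.03, 0.012, -0.052, 0, 0, 0, -1]
    - [0.03, 0.012, -0.052, 0, 0, 0, -1]
    - [0.03, 0.012, -0.052, 0, 0, 0, -1]
    - [0.03, 0.012, -0.052, 0, 0, 0, -1]
  newtons: 25

```text
time_s: 5.3
ee_pos: [0.5689, 0.2541, 0.0138]
eef_rot: [-3.136, 0.598, -2.73]
force: [0.2, 0.1, -0.0]
grip_width: 0.0706
```

```bash
python3 - <<'E'
from kin import *
np.set_printoptions(precision=3,suppress=True)
print(ctrl.get_obs()["ee_pos"],ctrl.get_obs()["grip_width"])
hh=.028
for x,h in((-.09,.04),(.025,.034)):
    for lam in (34,38):
        P=rackp(x,.047,h);go(P,lam,YAW);print(x,h,lam,ik(P,lam,YAW,[.3,.2,2,0,.5,-1.5]))
E
```

```text
[0.569 0.254 0.014] 0.07059389942160992
t 5.3 tcp target [ 0.535 -0.035  0.155] shift [-0.034 -0.289  0.141] rot [ 0.005  0.005 -0.817] deg 46.8 q [ 0.346  0.39   1.967  0.17   0.19  -1.792] w 0.0706 F [ 0.2  0.1 -0. ]
-0.09 0.04 34 (array([-0.008, -0.015,  2.045, -0.4  ,  0.593, -0.897]), np.float64(1.3322676295501878e-14))
t 5.3 tcp target [ 0.536 -0.035  0.156] shift [-0.033 -0.289  0.142] rot [ 0.005 -0.067 -0.816] deg 46.9 q [ 0.346  0.39   1.967  0.17   0.19  -1.792] w 0.0706 F [ 0.2  0.1 -0. ]
-0.09 0.04 38 (array([ 0.009, -0.031,  2.092, -0.526,  0.521, -0.768]), np.float64(8.732063828512412e-11))
t 5.3 tcp target [ 0.64  -0.08   0.129] shift [ 0.071 -0.335  0.115] rot [ 0.005  0.005 -0.817] deg 46.8 q [ 0.346  0.39   1.967  0.17   0.19  -1.792] w 0.0706 F [ 0.2  0.1 -0. ]
0.025 0.034 34 (array([-0.101,  0.253,  1.811, -0.34 ,  0.532, -1.018]), np.float64(1.1102230246251565e-15))
t 5.3 tcp target [ 0.641 -0.081  0.13 ] shift [ 0.072 -0.335  0.116] rot [ 0.005 -0.067 -0.816] deg 46.9 q [ 0.346  0.39   1.967  0.17   0.19  -1.792] w 0.0706 F [ 0.2  0.1 -0. ]
0.025 0.034 38 (array([-0.09 ,  0.239,  1.861, -0.463,  0.445, -0.894]), np.float64(1.890041715713524e-13))
```

servo_tool:
  rows:
    - [0, 0, 0, 0, 0, 0, -1]
    - [0, 0, 0, 0, 0, 0, -1]
    - [0, 0, 0, 0, 0, 0, -1]
    - [0, 0, 0, 0, 0, 0, -1]
    - [-0.005, 0, 0.02, 0, 0, 0, -1]
    - [-0.01, -0.01, 0.05, 0, 0, -0.05, -1]
    - [-0.015, -0.02, 0.09, 0, 0, -0.1, -1]
    - [-0.02, -0.04, 0.13, 0, 0, -0.18, -1]

```text
time_s: 5.97
ee_pos: [0.5488, 0.2149, 0.1422]
eef_rot: [-3.135, 0.598, -2.912]
force: [1.0, -0.4, 0.2]
grip_width: 0.0174
```

```bash
python3 - <<'E'
from kin import *
np.set_printoptions(precision=3,suppress=True)
for x,h in((-.09,.06),):
    for lam in (38,):
        P=rackp(x,.047,h);go(P,lam,YAW)
E
```

```text
t 5.97 tcp target [ 0.536 -0.035  0.176] shift [-0.013 -0.25   0.034] rot [-0.001 -0.067 -0.633] deg 36.5 q [ 0.35   0.099  1.962 -0.157  0.492 -1.333] w 0.0174 F [ 1.  -0.4  0.2]
```

The opening of 17 mm means the tin was missed, so I'm looking again.

```bash
python3 - <<'E'
from h import *
o=ctrl.get_obs();w=cams.camera("wrist");s=cams.camera("side");t=cams.camera("top")
cv2.imwrite("pics/w2.png",w["image"][:,:,::-1]);cv2.imwrite("pics/s2.png",s["image"][:,:,::-1])
for c,ob in((w,o),(s,None),(t,None)):
    P=cloud(c,ob);m=(np.hypot(P[...,0]-.565,P[...,1]-.25)<.06)&(P[...,2]>.035)&(P[...,2]<.06)
    if m.sum()>10: print(m.sum(),cv2.minEnclosingCircle((P[m][:,:2]*1000).astype(np.float32)),np.percentile(P[m][:,2],[5,50,95]))
E
```

```text
3063 ((559.5996704101562, 249.92813110351562), 30.101930618286133) [0.03906526 0.04602981 0.04718432]
460 ((559.9141235351562, 251.74049377441406), 31.13909339904785) [0.04022668 0.04679159 0.04929345]
430 ((560.8983154296875, 251.048828125), 29.61332893371582) [0.04319839 0.04613527 0.04912837]
```

View pics/w2.png

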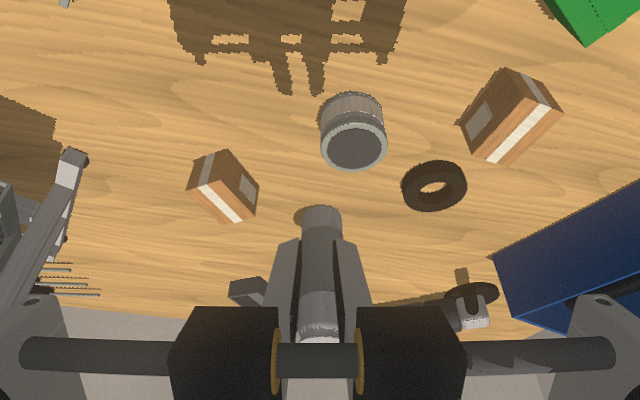

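View pics/s2.png

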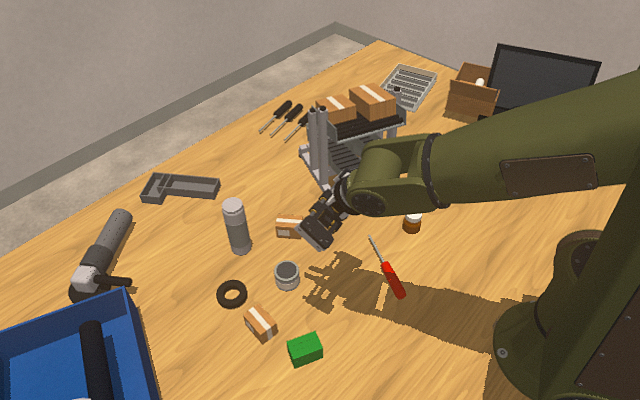

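```bash
python3 - <<'E'
from h import *
g=np.array([.560,.2505,.026]);z=tgt(np.radians(34),.4)[:,2]
go(g-.06*z,34,.4);go(g,34,.4)
E
```

```text
t 6.12 tcp target [0.5388 0.2415 0.0602] shift [-0.0114  0.0258 -0.0841] rot [0.001 0.011 0.172] deg 9.9 q [ 0.349  0.098  1.961 -0.153  0.488 -1.338] w 0.0051 F [-0.6 -0.8 -0.4]
t 6.12 tcp target [0.5697 0.2546 0.0104] shift [ 0.0195  0.0388 -0.1338] rot [0.001 0.011 0.172] deg 9.9 q [ 0.349  0.098  1.961 -0.153  0.488 -1.338] w 0.0051 F [-0.6 -0.8 -0.4]
```

```bash
python3 - <<'E'
from h import *
np.set_printoptions(precision=4,suppress=True)
o=ctrl.get_obs();c=cams.camera("wrist");d=c["depth"]
Rt=R.from_euler("xyz",o["eef_rot"]).as_matrix()
P=cloud(c,o);T=(P-o["ee_pos"])@Rt  # tool coords
print(o["grip_width"])
m=(d>0)&(T[...,2]<.01)&(abs(T[...,1])<.03)&(T[...,2]>-.1)&(abs(T[...,0])<.05)
q=T[m];print(m.sum())
for b in np.arange(-.1,.011,.01):
    w=q[(q[:,2]>=b)&(q[:,2]<b+.01)]
    if len(w):print(round(b,3),len(w),"x",w[:,0].min(),w[:,0].max(),"y",w[:,1].min(),w[:,1].max())
v=np.where(m);print("rows",v[0].min(),v[0].max(), q[:,2].max())
E
```

```text
0.005134391046146514
3458
-0.1 881 x -0.009612122852250188 0.009219800690840121 y -0.014961250273111872 0.015107788615535064
-0.09 724 x -0.003921709396414038 0.009394146955748578 y -0.014811519212483299 0.014797787250229157
-0.08 570 x 0.006364243651903339 0.009245261015923828 y -0.014716360150874817 0.014804954788342541
-0.07 528 x -0.00892823269355899 0.009204749492419393 y -0.01513838513884762 0.014688356827371251
-0.06 425 x 0.004282363331433579 0.009141216052345236 y -0.015001192809513198 0.014686974970127128
-0.05 296 x 0.0063520373593511335 0.009241738297708907 y -0.01482046290869423 0.014388795730498099
-0.04 34 x 0.006673261977410472 0.008912336735023244 y -0.008144710134197547 0.008300599389284838
rows 237 326 -0.03671529446052241
```

```bash
python3 - <<'E'
from h import *
np.set_printoptions(precision=4,suppress=True)
o=ctrl.get_obs();Rt=R.from_euler("xyz",o["eef_rot"]).as_matrix()
for n in("side","top","wrist"):
    c=cams.camera(n);P=cloud(c,o);T=((P-o["ee_pos"])@Rt).reshape(-1,3)
    for b in np.arange(-.22,.03,.01):
        w=T[(T[:,2]>=b)&(T[:,2]<b+.01)&(abs(T[:,0])<.06)&(abs(T[:,1])<.1)&(P.reshape(-1,3)[:,2]>.06)]
        if len(w)>3:print(n,round(b,3),len(w),"x",w[:,0].min().round(3),w[:,0].max().round(3),"y",w[:,1].min().round(3),w[:,1].max().round(3))
E
```

```text
side -0.22 7 x -0.035 -0.03 y -0.028 0.017
side -0.21 14 x -0.021 0.021 y 0.015 0.018
side -0.2 52 x -0.023 0.021 y -0.001 0.018
side -0.19 173 x -0.035 0.031 y -0.086 0.089
side -0.18 838 x -0.036 0.033 y -0.087 0.09
side -0.17 181 x -0.035 0.032 y -0.081 0.088
side -0.16 295 x -0.035 0.032 y -0.075 0.086
side -0.15 170 x -0.036 0.032 y -0.077 0.082
side -0.14 71 x -0.035 0.031 y -0.077 0.081
side -0.12 5 x -0.004 0.008 y 0.012 0.015
top -0.22 82 x -0.036 0.006 y -0.04 0.016
top -0.21 8 x -0.019 0.006 y -0.04 -0.039
top -0.2 25 x -0.023 0.01 y -0.04 0.013
top -0.19 152 x -0.024 0.015 y -0.04 0.06
top -0.18 1559 x -0.036 0.035 y -0.087 0.09
top -0.17 163 x -0.036 0.018 y -0.087 0.088
top -0.16 394 x -0.036 0.026 y -0.085 0.086
top -0.15 233 x -0.036 0.024 y -0.079 0.08
top -0.14 37 x -0.036 -0.009 y -0.078 0.081
top -0.11 4 x -0.01 -0.009 y 0.005 0.007
top -0.1 23 x -0.012 -0.008 y -0.011 0.013
top -0.09 33 x -0.012 -0.007 y -0.012 0.013
top -0.08 33 x -0.012 -0.0 y -0.012 0.013
top -0.07 32 x -0.012 0.002 y -0.012 0.013
top -0.06 33 x -0.011 0.003 y -0.012 0.013
top -0.05 24 x -0.012 -0.005 y -0.011 0.013
top -0.04 7 x -0.01 -0.008 y -0.002 0.007
wrist -0.17 220 x 0.025 0.032 y -0.063 0.071
wrist -0.16 26770 x 0.009 0.034 y -0.076 0.078
wrist -0.15 13417 x -0.0 0.034 y -0.081 0.08
wrist -0.14 2632 x -0.009 0.034 y -0.081 0.08
wrist -0.13 8 x -0.009 -0.007 y -0.002 0.002
wrist -0.12 42 x 0.007 0.009 y -0.002 0.002
wrist -0.11 590 x -0.006 0.009 y -0.012 0.012
wrist -0.1 831 x 0.006 0.009 y -0.012 0.013
wrist -0.09 670 x 0.006 0.009 y -0.012 0.012
wrist -0.08 639 x -0.009 0.009 y -0.013 0.012
wrist -0.07 487 x 0.006 0.009 y -0.013 0.012
wrist -0.06 416 x 0.006 0.009 y -0.013 0.012
wrist -0.05 300 x 0.006 0.009 y -0.013 0.012
wrist -0.04 38 x 0.007 0.009 y -0.006 0.006
```

All three cameras agree that the fingers end 37 mm behind the reported TCP, and the body starts at -135 mm, which fits the same offset. That explains the miss, so I'm correcting the grasp-point offset to 55.5 mm and checking reach again.

```bash
sed -i 's/\.0188/.0555/' h.py kin.py; python3 - <<'E'
from kin import *
np.set_printoptions(precision=3,suppress=True)
for nm,g,psis in [("tin",[.560,.2505,.026],[.3,.4,.1]),("A",[.666,.138,.03],[.645]),("B",[.51,.38,.03],[-.093]),("N",rackp(.027,-.047,.03),[YAW]),("W",rackp(.027,.047,.03),[YAW])]:
  for ps in psis:
    for lam in(30,34,38,42,46):
      for nm2,q0 in(("lo",[.3,.2,2,0,.5,-1.5]),("flip",[.3,.2,2,0,.5,1.5])):
        if nm2=="flip":
            t0=tgt; 
            import kin; kin.tgt=lambda l,p:t0(l,p)@np.diag([-1,-1,1.])
        q,e=ik(g,lam,ps,q0)
        if nm2=="flip": kin.tgt=t0
        if e<1e-3: print(nm,ps,lam,nm2,q)
E
```

```text
h.py:33:    tcp=np.array(hold)+Rt[:,2]*.0555
kin.py:21:    Rt=tgt(np.radians(lam),psi);t=np.array(hold)+Rt[:,2]*.0555
tin 0.3 30 lo [ 0.377  0.501  1.866 -0.153  0.254 -1.356]
tin 0.3 30 flip [ 0.377  0.501  1.866 -0.153  0.254  1.785]
tin 0.3 34 lo [ 0.379  0.497  1.908 -0.298  0.151 -1.211]
tin 0.3 34 flip [ 0.379  0.497  1.908 -0.298  0.151  1.931]
tin 0.3 38 lo [ 0.382  0.497  1.947 -0.948  0.062 -0.559]
tin 0.4 30 lo [ 0.351  0.5    1.869  0.099  0.251 -1.71 ]
tin 0.4 30 flip [0.351 0.5   1.869 0.099 0.251 1.432]
tin 0.4 34 lo [ 0.349  0.495  1.911  0.197  0.145 -1.808]
tin 0.4 34 flip [0.349 0.495 1.911 0.197 0.145 1.333]
tin 0.4 38 lo [ 0.348  0.495  1.951  0.768  0.046 -2.38 ]
tin 0.4 38 flip [0.348 0.495 1.951 0.768 0.046 0.762]
tin 0.4 42 flip [ 0.346  0.5    1.987  2.706  0.086 -1.177]
tin 0.1 30 lo [ 0.427  0.513  1.847 -0.53   0.323 -0.778]
tin 0.1 30 flip [ 0.427  0.513  1.847 -0.53   0.323  2.364]
tin 0.1 34 lo [ 0.437  0.509  1.886 -0.813  0.258 -0.492]
A 0.645 30 flip [0.045 0.626 1.635 0.609 0.516 0.491]
A 0.645 34 flip [0.03  0.621 1.674 0.792 0.471 0.306]
A 0.645 
[... 722 characters left out ...]
297  0.277  1.938 -0.365  0.21  -1.131]
N -0.408 42 flip [-0.297  0.277  1.938 -0.365  0.21   2.011]
N -0.408 46 lo [-0.294  0.275  1.978 -0.749  0.121 -0.746]
N -0.408 46 flip [-0.294  0.275  1.978 -0.749  0.121  2.396]
W -0.408 30 lo [-0.123  0.36   1.736 -0.269  0.556 -1.092]
W -0.408 30 flip [-0.123  0.36   1.736 -0.269  0.556  2.05 ]
W -0.408 34 lo [-0.115  0.346  1.781 -0.366  0.468 -0.996]
W -0.408 34 flip [-0.115  0.346  1.781 -0.366  0.468  2.146]
W -0.408 38 lo [-0.106  0.335  1.825 -0.509  0.385 -0.853]
W -0.408 38 flip [-0.106  0.335  1.825 -0.509  0.385  2.288]
W -0.408 42 lo [-0.098  0.33   1.866 -0.726  0.313 -0.635]
W -0.408 42 flip [-0.098  0.33   1.866 -0.726  0.313  2.506]
```

```bash
python3 - <<'E'
from kin import *
np.set_printoptions(precision=3,suppress=True)
g=np.array([.560,.2505,.027]);z=tgt(np.radians(33),.35)[:,2]
go(g-.06*z,33,.35);go(g,33,.35)
E
```

```text
t 6.32 tcp target [0.558 0.25  0.031] shift [ 0.009  0.034 -0.108] rot [-0.001  0.02   0.12 ] deg 7.0 q [ 0.349  0.105  1.963 -0.152  0.487 -1.34 ] w 0.0007 F [-0.5 -0.5 -0.2]
t 6.32 tcp target [ 0.588  0.261 -0.019] shift [ 0.04   0.045 -0.159] rot [-0.001  0.02   0.12 ] deg 7.0 q [ 0.349  0.105  1.963 -0.152  0.487 -1.34 ] w 0.0007 F [-0.5 -0.5 -0.2]
```

servo_tool:
  rows:
    - [0.001, 0.01, -0.01, 0, 0.003, 0.02, 1]
    - [0.002, 0.02, -0.02, 0, 0.006, 0.04, 1]
    - [0.003, 0.03, -0.03, 0, 0.01, 0.06, 1]
    - [0.003, 0.033, -0.04, 0, 0.014, 0.08, 1]
    - [0.004, 0.034, -0.05, 0, 0.018, 0.1, 1]
    - [0.004, 0.034, -0.06, 0, 0.02, 0.12, 1]
    - [0.004, 0.034, -0.06, 0, 0.02, 0.12, 1]
    - [0.004, 0.034, -0.06, 0, 0.02, 0.12, 1]

```text
time_s: 6.98
ee_pos: [0.5523, 0.2492, 0.0777]
eef_rot: [3.14, 0.574, -2.793]
force: [-0.4, 0.1, 0.2]
grip_width: 0.0502
```

servo_tool:
  rows:
    - [0, 0, 0, 0, 0, 0, 1]
    - [0, 0, 0, 0, 0, 0, 1]
    - [0, 0, 0, 0, 0, 0, 1]
    - [0.002, 0, -0.02, 0, 0, 0, 1]
    - [0.005, 0, -0.048, 0, 0, 0, 1]
    - [0.015, 0.004, -0.065, 0, 0, 0, 1]
    - [0.025, 0.008, -0.08, 0, 0, 0, 1]
    - [0.025, 0.008, -0.08, 0, 0, 0, 1]

```text
time_s: 7.65
ee_pos: [0.5773, 0.2572, -0.0047]
eef_rot: [3.14, 0.571, -2.794]
force: [-0.4, -0.2, -0.1]
grip_width: 0.0939
```

```bash
python3 - <<'E'
from kin import *
np.set_printoptions(precision=3,suppress=True)
g=np.array([.560,.2505,.027]);go(g,33,.35)
E
```

```text
t 7.65 tcp target [ 0.588  0.261 -0.019] shift [ 0.011  0.004 -0.015] rot [ 0.001 -0.005  0.001] deg 0.3 q [ 0.365  0.446  1.927 -0.041  0.199 -1.516] w 0.0939 F [-0.4 -0.2 -0.1]
```

servo_tool:
  rows:
    - [0.006, 0.002, -0.008, 0, 0, 0, 1]
    - [0.011, 0.004, -0.015, 0, 0, 0, 0]
    - [0.011, 0.004, -0.015, 0, 0, 0, -1]
    - [0.011, 0.004, -0.015, 0, 0, 0, -1]
    - [0.011, 0.004, -0.015, 0, 0, 0, -1]
    - [0.011, 0.004, -0.015, 0, 0, 0, -1]
    - [0.011, 0.004, -0.015, 0, 0, 0, -1]
    - [0.011, 0.004, -0.015, 0, 0, 0, -1]
  newtons: 25

```text
time_s: 8.32
ee_pos: [0.5883, 0.2612, -0.0191]
eef_rot: [3.141, 0.572, -2.794]
force: [-5.8, -1.5, 5.9]
grip_width: 0.0596
```

servo_tool:
  rows:
    - [0, 0, 0, 0, 0, 0, -1]
    - [0, 0, 0, 0, 0, 0, -1]
    - [0, 0, 0.01, 0, 0, 0, -1]
    - [0, 0, 0.03, 0, 0, 0, -1]
    - [0, 0, 0.05, 0, 0, 0, -1]
    - [0, 0, 0.05, 0, 0, 0, -1]
    - [0, 0, 0.05, 0, 0, 0, -1]
    - [0, 0, 0.05, 0, 0, 0, -1]

```text
time_s: 8.98
ee_pos: [0.5879, 0.2611, 0.0304]
eef_rot: [3.141, 0.571, -2.793]
force: [0.1, -0.5, -1.7]
grip_width: 0.0597
```

```bash
python3 - <<'E'
from kin import *
np.set_printoptions(precision=3,suppress=True)
for x,h,lam in((-.09,.07,38),(.027,.034,38)):
  P=rackp(x,.047,h);go(P,lam,YAW);print(ik(P,lam,YAW,[.3,.2,2,0,.5,-1.5])[0])
E
```

```text
t 8.98 tcp target [ 0.556 -0.044  0.157] shift [-0.032 -0.305  0.127] rot [-0.004 -0.094 -0.756] deg 43.7 q [ 0.365  0.397  1.886 -0.028  0.288 -1.53 ] w 0.0597 F [ 0.1 -0.5 -1.7]
[-0.015  0.014  2.044 -0.502  0.512 -0.808]
t 8.98 tcp target [ 0.664 -0.091  0.101] shift [ 0.076 -0.352  0.07 ] rot [-0.004 -0.094 -0.756] deg 43.7 q [ 0.365  0.397  1.886 -0.028  0.288 -1.53 ] w 0.0597 F [ 0.1 -0.5 -1.7]
[-0.106  0.329  1.822 -0.498  0.393 -0.865]
```

servo_tool:
  rows:
    - [-0.015, -0.01, 0.035, 0, -0.01, -0.09, -1]
    - [-0.03, -0.035, 0.065, 0, -0.02, -0.18, -1]
    - [-0.035, -0.07, 0.09, 0, -0.035, -0.28, -1]
    - [-0.035, -0.11, 0.11, 0, -0.05, -0.38, -1]
    - [-0.035, -0.15, 0.12, -0.002, -0.06, -0.48, -1]
    - [-0.035, -0.19, 0.127, -0.003, -0.07, -0.57, -1]
    - [-0.035, -0.23, 0.127, -0.003, -0.08, -0.66, -1]
    - [-0.035, -0.27, 0.127, -0.004, -0.09, -0.75, -1]

```text
time_s: 9.65
ee_pos: [0.5526, 0.0191, 0.1558]
eef_rot: [-3.141, 0.659, 2.737]
force: [0.4, 0.1, -1.6]
grip_width: 0.0595
```

```bash
python3 - <<'E'
from kin import *
np.set_printoptions(precision=3,suppress=True)
for x,h,lam in((-.07,.06,38),(.027,.050,38),(.027,.034,38)):
  P=rackp(x,.047,h);go(P,lam,YAW);print(ik(P,lam,YAW,[.3,.2,2,0,.5,-1.5])[0])
E
```

```text
t 9.65 tcp target [ 0.575 -0.052  0.144] shift [ 0.022 -0.071 -0.012] rot [-0.001 -0.004 -0.003] deg 0.3 q [ 0.148  0.031  2.029 -0.618  0.589 -0.584] w 0.0595 F [ 0.4  0.1 -1.6]
[-0.034  0.076  2.016 -0.514  0.475 -0.805]
t 9.65 tcp target [ 0.664 -0.091  0.117] shift [ 0.111 -0.11  -0.039] rot [-0.001 -0.004 -0.003] deg 0.3 q [ 0.148  0.031  2.029 -0.618  0.589 -0.584] w 0.0595 F [ 0.4  0.1 -1.6]
[-0.106  0.305  1.811 -0.46   0.425 -0.906]
t 9.65 tcp target [ 0.664 -0.091  0.101] shift [ 0.111 -0.11  -0.055] rot [-0.001 -0.004 -0.003] deg 0.3 q [ 0.148  0.031  2.029 -0.618  0.589 -0.584] w 0.0595 F [ 0.4  0.1 -1.6]
[-0.106  0.329  1.822 -0.498  0.393 -0.865]
```

servo_tool:
  rows:
    - [0.008, -0.03, -0.003, 0, 0, 0, -1]
    - [0.016, -0.055, -0.006, 0, 0, 0, -1]
    - [0.022, -0.071, -0.012, 0, 0, 0, -1]
    - [0.022, -0.071, -0.012, 0, 0, 0, -1]
    - [0.022, -0.071, -0.012, 0, 0, 0, -1]
    - [0.022, -0.071, -0.012, 0, 0, 0, -1]
    - [0.022, -0.071, -0.012, 0, 0, 0, -1]
    - [0.022, -0.071, -0.012, 0, 0, 0, -1]

```text
time_s: 10.32
ee_pos: [0.5745, -0.0509, 0.1438]
eef_rot: [-3.141, 0.659, 2.738]
force: [0.1, -0.2, -2.1]
grip_width: 0.0596
```

```bash
cat >> h.py <<'E'
def torack(P):
    d=P[...,:2]-O[:2];c,s=np.cos(YAW),np.sin(YAW)
    return np.stack([d[...,0]*c+d[...,1]*s,-d[...,0]*s+d[...,1]*c,P[...,2]],-1)
E
python3 - <<'E'
from h import *
np.set_printoptions(precision=4,suppress=True)
o=ctrl.get_obs();w=cams.camera("wrist");s=cams.camera("side")
im=w["image"].copy()
for y,hw in((.047,.035),(-.047,.026)):
    for yy in(y-hw,y,y+hw):
        a=proj(w,[rackp(0,yy,0),rackp(.068,yy,0)],o)
        cv2.line(im,tuple(int(v) for v in a[0]),tuple(int(v) for v in a[1]),(255,0,0),1)
cv2.imwrite("pics/w3.png",im[:,:,::-1]);cv2.imwrite("pics/s3.png",s["image"][:,:,::-1])
go(rackp(.027,.047,.05),38,YAW);go(rackp(.027,.047,.034),38,YAW)
L=torack(cloud(w,o))
for nm,a,b in(("wide",0,.1),("narrow",-.1,0)):
    m=(L[...,0]>-.02)&(L[...,0]<.018)&(L[...,1]>a)&(L[...,1]<b)&(abs(L[...,2]-.113)<.012)
    if m.sum()>10: q=L[m];print(nm,m.sum(),"x",q[:,0].min(),"y",q[:,1].min(),q[:,1].max(),(q[:,1].min()+q[:,1].max())/2,"zmax",q[:,2].max())
E
```

```text
t 10.42 tcp target [ 0.6638 -0.0906  0.1165] shift [ 0.0892 -0.0395 -0.0274] rot [-0.001 -0.004 -0.004] deg 0.3 q [-0.034  0.075  2.014 -0.502  0.479 -0.82 ] w 0.0597 F [-0.5  0.6 -1.7]
t 10.42 tcp target [ 0.6638 -0.0906  0.1005] shift [ 0.0892 -0.0395 -0.0434] rot [-0.001 -0.004 -0.004] deg 0.3 q [-0.034  0.075  2.014 -0.502  0.479 -0.82 ] w 0.0597 F [-0.5  0.6 -1.7]
narrow 1415 x -0.0034840512548116806 y -0.07720270718373523 -0.018099281762688154 -0.047650994473211694 zmax 0.11351524678899738
```

View pics/w3.png

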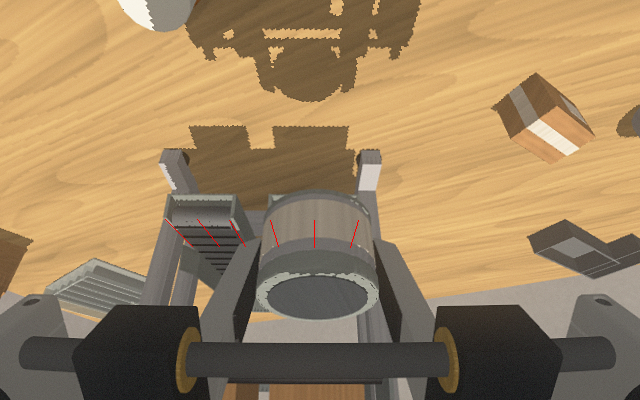

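View pics/s3.png

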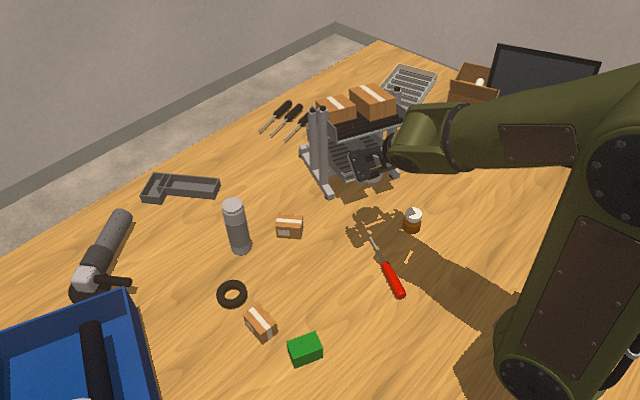

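```bash
python3 - <<'E'
from h import *
np.set_printoptions(precision=4,suppress=True)
go(rackp(.024,.047,.05),36,YAW);go(rackp(.024,.047,.033),36,YAW)
E
```

```text
t 10.42 tcp target [ 0.6596 -0.0888  0.1159] shift [ 0.0851 -0.0377 -0.028 ] rot [ 0.013  0.029 -0.004] deg 1.8 q [-0.034  0.075  2.014 -0.502  0.479 -0.82 ] w 0.0597 F [-0.5  0.6 -1.7]
t 10.42 tcp target [ 0.6596 -0.0888  0.0989] shift [ 0.0851 -0.0377 -0.045 ] rot [ 0.013  0.029 -0.004] deg 1.8 q [-0.034  0.075  2.014 -0.502  0.479 -0.82 ] w 0.0597 F [-0.5  0.6 -1.7]
```

servo_tool:
  rows:
    - [0.02, -0.009, -0.006, 0.004, 0.01, -0.001, -1]
    - [0.042, -0.018, -0.013, 0.008, 0.02, -0.002, -1]
    - [0.064, -0.028, -0.021, 0.013, 0.029, -0.004, -1]
    - [0.085, -0.038, -0.028, 0.013, 0.029, -0.004, -1]
    - [0.085, -0.038, -0.034, 0.013, 0.029, -0.004, -1]
    - [0.085, -0.038, -0.04, 0.013, 0.029, -0.004, -1]
    - [0.085, -0.038, -0.045, 0.013, 0.029, -0.004, -1]
    - [0.085, -0.038, -0.045, 0.013, 0.029, -0.004, -1]

```text
time_s: 11.08
ee_pos: [0.6585, -0.0885, 0.0976]
eef_rot: [-3.141, 0.626, 2.734]
force: [-0.1, 0.1, -1.7]
grip_width: 0.0595
```

```bash
python3 - <<'E'
from h import *
go(rackp(.024,.047,.033),36,YAW)
o=ctrl.get_obs();w=cams.camera("wrist")
cv2.imwrite("pics/w4.png",w["image"][:,:,::-1])
E
```

```text
t 11.08 tcp target [ 0.6596 -0.0888  0.0989] shift [ 0.0011 -0.0003  0.0012] rot [-0.001 -0.002 -0.   ] deg 0.1 q [-0.109  0.329  1.811 -0.426  0.431 -0.936] w 0.0595 F [-0.1  0.1 -1.7]
```

View pics/w4.png

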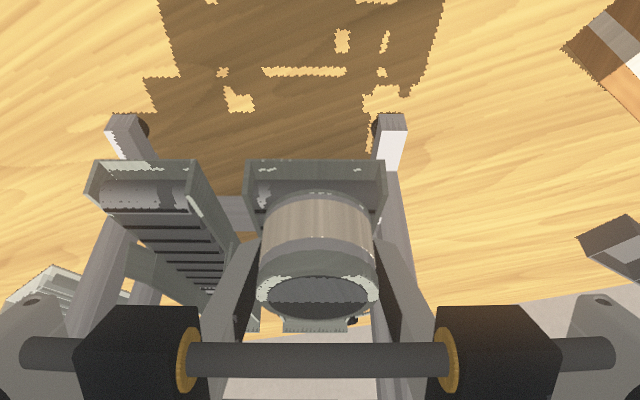

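The tin (315,255) sits centred over the wide mouth (245–387), so I'm releasing it.

servo_tool:
  rows:
    - [0, 0, 0, 0, 0, 0, 0.35]
    - [0, 0, 0, 0, 0, 0, 0.7]
    - [0, 0, 0, 0, 0, 0, 0.7]
    - [0, 0, 0, 0, 0, 0, 0.7]
    - [0, 0, 0, 0, 0, 0, 0.7]
    - [0, 0, 0, 0, 0, 0, 0.7]
    - [0, 0, 0, 0, 0, 0, 0.7]
    - [0, 0, 0, 0, 0, 0, 0.7]

```text
time_s: 11.8
ee_pos: [0.6589, -0.0886, 0.0985]
eef_rot: [-3.142, 0.627, 2.734]
force: [0.5, -0.1, 0.4]
grip_width: 0.08
```

```bash
python3 - <<'E'
from h import *
o=ctrl.get_obs();w=cams.camera("wrist");t=cams.camera("top")
cv2.imwrite("pics/w5.png",w["image"][:,:,::-1])
cv2.imwrite("pics/t5.png",cv2.resize(t["image"][70:230,350:510],None,fx=3.7,fy=3.7)[:,:,::-1])
E
```

```text
(no output)
```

View pics/w5.png

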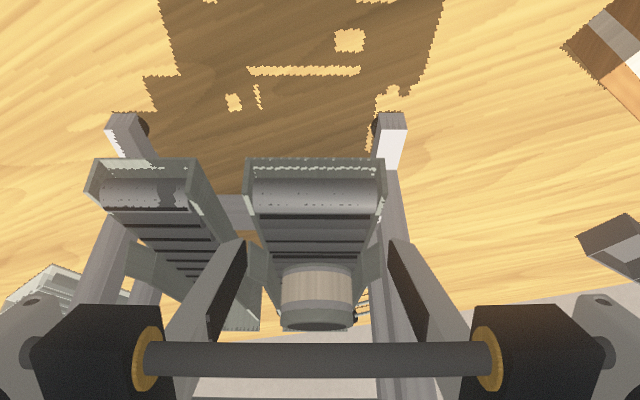

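View pics/t5.png

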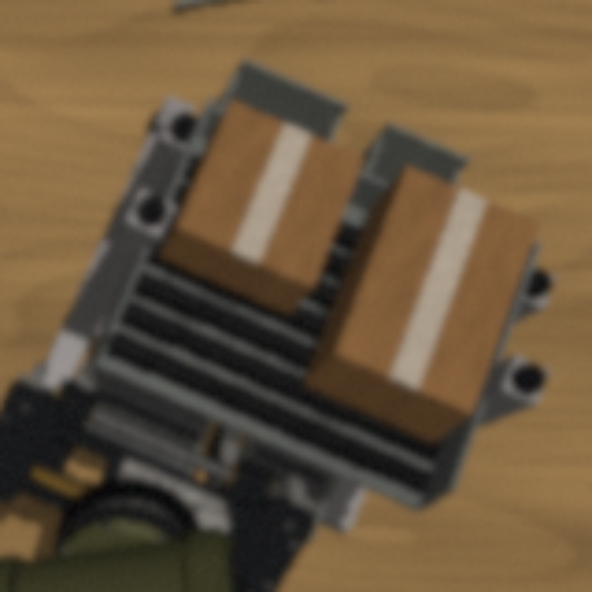

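servo_tool:
  rows:
    - [-0.03, 0.013, 0.008, 0, 0, 0, 0.7]
    - [-0.065, 0.028, 0.02, 0, 0, 0, 0.7]
    - [-0.1, 0.043, 0.04, 0, 0, 0, 0.7]
    - [-0.12, 0.07, 0.06, 0, 0, 0.04, 0.7]
    - [-0.135, 0.1, 0.07, 0, 0, 0.08, 0.7]
    - [-0.145, 0.14, 0.07, 0, 0, 0.13, 0.7]
    - [-0.155, 0.18, 0.07, 0, 0, 0.2, 0.7]
    - [-0.16, 0.22, 0.07, 0, 0, 0.26, 0.7]

```text
time_s: 12.57
ee_pos: [0.4977, 0.133, 0.1692]
eef_rot: [3.141, 0.628, 2.997]
force: [1.2, -0.4, 0.2]
grip_width: 0.0799
```

```bash
python3 - <<'E'
from kin import *
np.set_printoptions(precision=3,suppress=True)
L=torack(cloud(cams.camera("top")));m=(L[...,0]>.18)&(L[...,0]<.3)&(abs(L[...,1])<.09)&(L[...,2]>.06)&(L[...,2]<.13)
print("tin?",m.sum(),[ (np.round(L[m&(L[...,2]>.1)].mean(0),3)) if (m&(L[...,2]>.1)).sum() else None])
c=np.array([.510,.380,.030]);u=np.array([np.cos(-.093),np.sin(-.093),0]);g=c-.006*u;z=tgt(np.radians(34),-.093)[:,2]
for b in(.07,0): go(g-b*z,34,-.093);print(ik(g-b*z,34,-.093,[.7,.5,1.7,-.5,.5,-.2])[0])
E
```

```text
tin? 658 [array([0.256, 0.037, 0.115])]
t 12.62 tcp target [0.496 0.381 0.042] shift [-0.002  0.244 -0.127] rot [0.002 0.035 0.045] deg 3.2 q [ 0.368 -0.078  2.084 -0.503  0.63  -0.731] w 0.0802 F [ 0.4 -1.   0.3]
[ 0.815  0.447  1.783 -0.781  0.676 -0.097]
t 12.62 tcp target [ 0.535  0.378 -0.016] shift [ 0.037  0.24  -0.185] rot [0.002 0.035 0.045] deg 3.2 q [ 0.368 -0.078  2.084 -0.503  0.63  -0.731] w 0.0802 F [ 0.4 -1.   0.3]
[ 0.757  0.588  1.733 -0.869  0.582 -0.035]
```

servo_tool:
  rows:
    - [-0.005, 0.04, 0, 0, 0.005, 0.01, 0.7]
    - [-0.01, 0.08, -0.01, 0, 0.01, 0.015, 0.7]
    - [-0.01, 0.12, -0.02, 0, 0.015, 0.02, 0.7]
    - [-0.01, 0.16, -0.03, 0, 0.02, 0.03, 0.7]
    - [-0.008, 0.2, -0.045, 0.001, 0.03, 0.04, 0.7]
    - [-0.005, 0.235, -0.065, 0.002, 0.035, 0.045, 0.7]
    - [-0.002, 0.244, -0.08, 0.002, 0.035, 0.045, 0.7]
    - [-0.002, 0.244, -0.08, 0.002, 0.035, 0.045, 0.7]

```text
time_s: 13.28
ee_pos: [0.4945, 0.3832, 0.0853]
eef_rot: [-3.137, 0.59, 3.054]
force: [0.3, -1.1, -1.8]
grip_width: 0.0799
```

```bash
python3 - <<'E'
from kin import *
np.set_printoptions(precision=3,suppress=True)
o=ctrl.get_obs();w=cams.camera("wrist");P=cloud(w,o)
cv2.imwrite("pics/w6.png",w["image"][:,:,::-1])
m=(np.hypot(P[...,0]-.51,P[...,1]-.38)<.06)&(P[...,2]>.042)&(P[...,2]<.056)
print(m.sum(),cv2.minAreaRect((P[m][:,:2]*1000).astype(np.float32)))
c=np.array([.510,.380,.030]);u=np.array([np.cos(-.093),np.sin(-.093),0]);g=c-.006*u;z=tgt(np.radians(34),-.093)[:,2]
for b in(.05,0): go(g-b*z,34,-.093)
E
```

```text
3436 ((509.9926452636719, 380.0278625488281), (44.152870178222656, 68.03814697265625), 83.92920684814453)
t 13.33 tcp target [0.507 0.38  0.025] shift [ 0.012 -0.002 -0.062] rot [ 0.003 -0.003 -0.002] deg 0.2 q [ 0.816  0.376  1.758 -0.703  0.751 -0.201] w 0.0795 F [ 0.4 -0.4  0. ]
t 13.33 tcp target [ 0.535  0.378 -0.016] shift [ 0.04  -0.004 -0.103] rot [ 0.003 -0.003 -0.002] deg 0.2 q [ 0.816  0.376  1.758 -0.703  0.751 -0.201] w 0.0795 F [ 0.4 -0.4  0. ]
```

View pics/w6.png

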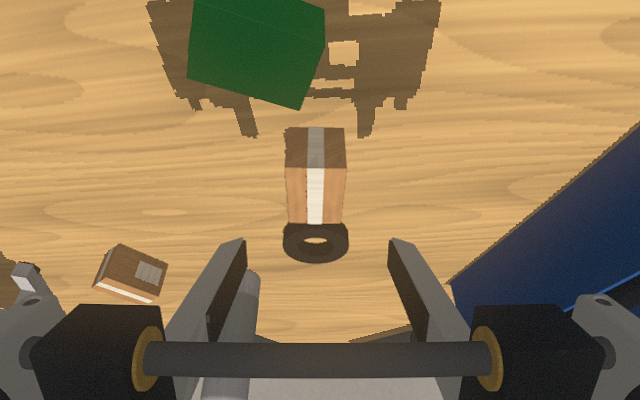

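The brown taped carton (316,180) is aligned between the fingers, and the green look-alike is at (257,50), out of the way. I'm descending to it.

servo_tool:
  rows:
    - [0.005, -0.001, -0.025, 0, 0, -0.005, 0.7]
    - [0.009, -0.002, -0.045, 0, 0, -0.01, 0.7]
    - [0.015, -0.002, -0.066, 0, 0, -0.012, 0.7]
    - [0.024, -0.003, -0.08, 0, 0, -0.012, 0.7]
    - [0.033, -0.004, -0.093, 0, 0, -0.012, 0.7]
    - [0.04, -0.004, -0.103, 0, 0, -0.012, 0.7]
    - [0.04, -0.004, -0.103, 0, 0, -0.012, 0.7]
    - [0.04, -0.004, -0.103, 0, 0, -0.012, -1]

```text
time_s: 14.0
ee_pos: [0.5352, 0.377, -0.0148]
eef_rot: [-3.138, 0.592, 3.039]
force: [0.4, -0.4, 0.3]
grip_width: 0.0763
```

servo_tool:
  rows:
    - [0, 0, 0, 0, 0, 0, -1]
    - [0, 0, 0, 0, 0, 0, -1]
    - [0, 0, 0, 0, 0, 0, -1]
    - [0, 0, 0, 0, 0, 0, -1]
    - [0, 0, 0, 0, 0, 0, -1]
    - [0, 0, 0, 0, 0, 0, -1]
    - [0, 0, 0, 0, 0, 0, -1]
    - [0, 0, 0, 0, 0, 0, -1]
  newtons: 30

```text
time_s: 14.67
ee_pos: [0.5352, 0.3772, -0.0144]
eef_rot: [-3.138, 0.592, 3.039]
force: [-4.2, -1.8, 5.5]
grip_width: 0.0438
```

```bash
python3 - <<'E'
from kin import *
np.set_printoptions(precision=3,suppress=True)
for x,h,lam in((-.09,.07,36),(.022,.036,36)):
  P=rackp(x,-.047,h);go(P,lam,YAW);print(ik(P,lam,YAW,[.3,.2,2,0,.5,-1.5])[0])
E
```

```text
t 14.67 tcp target [ 0.518 -0.13   0.156] shift [-0.018 -0.507  0.17 ] rot [-0.007 -0.036 -0.303] deg 17.5 q [ 0.758  0.588  1.727 -0.861  0.596 -0.035] w 0.0438 F [-4.2 -1.8  5.5]
[-0.267 -0.06   2.102 -0.18   0.482 -1.297]
t 14.67 tcp target [ 0.621 -0.174  0.102] shift [ 0.085 -0.551  0.117] rot [-0.007 -0.036 -0.303] deg 17.5 q [ 0.758  0.588  1.727 -0.861  0.596 -0.035] w 0.0438 F [-4.2 -1.8  5.5]
[-0.301  0.268  1.882 -0.175  0.371 -1.321]
```

servo_tool:
  rows:
    - [0, 0, 0.02, 0, 0, 0, -1]
    - [0, -0.005, 0.055, 0, 0, 0, -1]
    - [-0.003, -0.025, 0.09, 0, 0, 0, -1]
    - [-0.006, -0.055, 0.12, 0, 0, 0, -1]
    - [-0.01, -0.09, 0.14, 0, 0, 0, -1]
    - [-0.012, -0.13, 0.15, 0, 0, -0.02, -1]
    - [-0.014, -0.17, 0.16, 0, 0, -0.04, -1]
    - [-0.016, -0.21, 0.17, 0, 0, -0.06, -1]

```text
time_s: 15.33
ee_pos: [0.5184, 0.1656, 0.156]
eef_rot: [-3.138, 0.592, 2.978]
force: [1.7, 0.7, -1.4]
grip_width: 0.0435
```

servo_tool:
  rows:
    - [0, -0.04, 0, -0.001, -0.004, -0.03, -1]
    - [0, -0.08, 0, -0.002, -0.008, -0.06, -1]
    - [0, -0.12, 0, -0.003, -0.012, -0.09, -1]
    - [0, -0.16, 0, -0.004, -0.016, -0.12, -1]
    - [0, -0.2, 0, -0.005, -0.02, -0.15, -1]
    - [0, -0.24, 0, -0.006, -0.025, -0.18, -1]
    - [0, -0.27, 0, -0.007, -0.03, -0.21, -1]
    - [0, -0.29, 0, -0.007, -0.036, -0.24, -1]

```text
time_s: 16.0
ee_pos: [0.5178, -0.1271, 0.1558]
eef_rot: [3.141, 0.628, 2.733]
force: [-0.1, -0.5, -1.9]
grip_width: 0.0437
```

```bash
python3 - <<'E'
from kin import *
np.set_printoptions(precision=4,suppress=True)
go(rackp(-.07,-.047,.06),36,YAW)
w=cams.camera("wrist");o=ctrl.get_obs();cv2.imwrite("pics/w7.png",w["image"][:,:,::-1])
t=cams.camera("top");L=torack(cloud(t));cv2.imwrite("pics/t7.png",cv2.resize(t["image"][70:230,350:510],None,fx=3.7,fy=3.7)[:,:,::-1])
# held carton in tool frame: underside?
E
```

```text
t 16.0 tcp target [ 0.536  -0.1378  0.1424] shift [ 0.0183 -0.0107 -0.0134] rot [-0.     0.     0.001] deg 0.0 q [-0.259 -0.061  2.104 -0.189  0.483 -1.281] w 0.0437 F [-0.1 -0.5 -1.9]
```

View pics/w7.png

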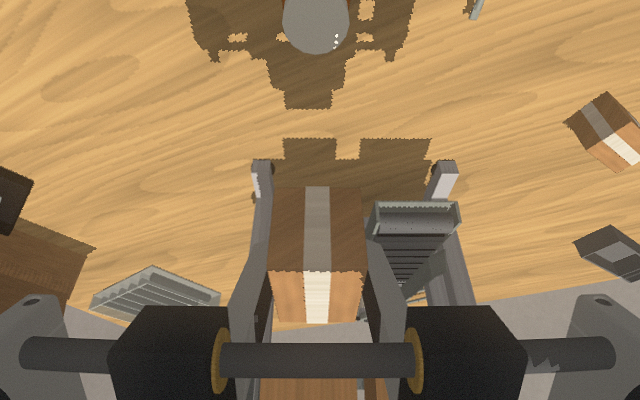

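View pics/t7.png

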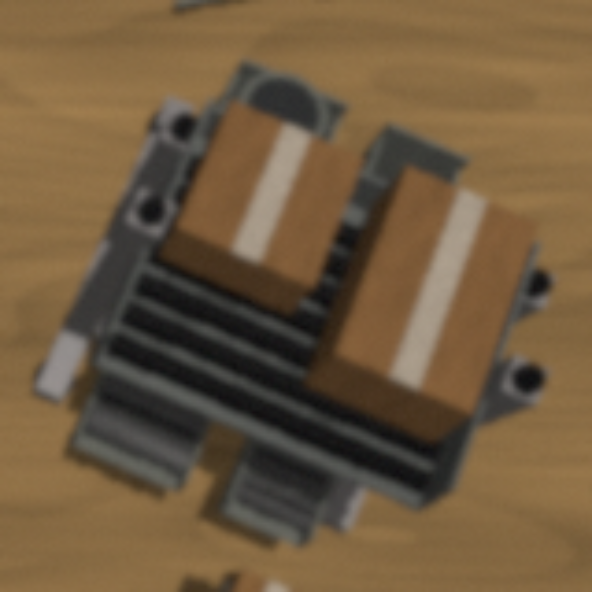

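```bash
python3 - <<'E'
from kin import *
go(rackp(.024,-.047,.052),36,YAW);go(rackp(.024,-.047,.037),36,YAW)
E
```

```text
t 16.1 tcp target [ 0.6223 -0.1751  0.1179] shift [ 0.1045 -0.0484 -0.0377] rot [-0.001 -0.     0.001] deg 0.1 q [-0.258 -0.06   2.103 -0.191  0.484 -1.278] w 0.0439 F [-0.1  0.4 -1.8]
t 16.1 tcp target [ 0.6223 -0.1751  0.1029] shift [ 0.1045 -0.0484 -0.0527] rot [-0.001 -0.     0.001] deg 0.1 q [-0.258 -0.06   2.103 -0.191  0.484 -1.278] w 0.0439 F [-0.1  0.4 -1.8]
```

servo_tool:
  rows:
    - [0.018, -0.011, -0.005, 0, 0, 0, -1]
    - [0.04, -0.02, -0.013, 0, 0, 0, -1]
    - [0.062, -0.029, -0.022, 0, 0, 0, -1]
    - [0.084, -0.039, -0.03, 0, 0, 0, -1]
    - [0.1045, -0.048, -0.038, 0, 0, 0, -1]
    - [0.1045, -0.048, -0.046, 0, 0, 0, -1]
    - [0.1045, -0.048, -0.053, 0, 0, 0, -1]
    - [0.1045, -0.048, -0.053, 0, 0, 0, -1]

```text
time_s: 16.77
ee_pos: [0.621, -0.1735, 0.1003]
eef_rot: [3.142, 0.624, 2.733]
force: [-1.0, 1.0, -1.9]
grip_width: 0.0438
```

```bash
python3 - <<'E'
from kin import *
go(rackp(.024,-.047,.037),36,YAW)
w=cams.camera("wrist");cv2.imwrite("pics/w8.png",w["image"][:,:,::-1])
E
```

```text
t 16.77 tcp target [ 0.6223 -0.1751  0.1029] shift [ 0.0013 -0.0016  0.0026] rot [-0.002 -0.004  0.   ] deg 0.2 q [-0.299  0.273  1.879 -0.176  0.374 -1.318] w 0.0438 F [-1.   1.  -1.9]
```

View pics/w8.png

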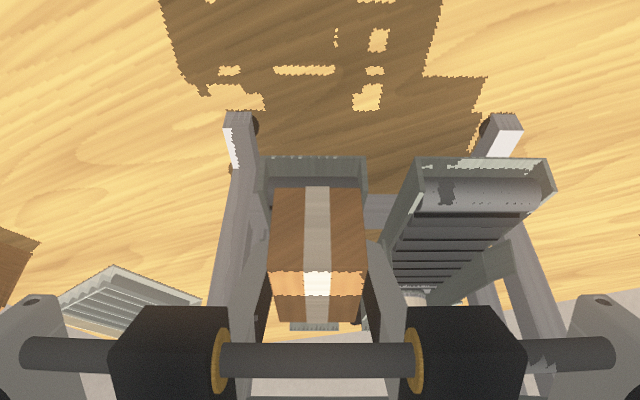

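servo_tool:
  rows:
    - [0, -0.002, 0.001, 0, 0, 0, -1]
    - [0, -0.002, 0.001, 0, 0, 0, -1]
    - [0, -0.002, 0.001, 0, 0, 0, 0.1]
    - [0, -0.002, 0.001, 0, 0, 0, 0.4]
    - [0, -0.002, 0.001, 0, 0, 0, 0.4]
    - [0, -0.002, 0.001, 0, 0, 0, 0.4]
    - [0, -0.002, 0.001, 0, 0, 0, 0.4]
    - [0, -0.002, 0.001, 0, 0, 0, 0.4]

```text
time_s: 17.48
ee_pos: [0.6214, -0.1757, 0.1026]
eef_rot: [3.141, 0.626, 2.733]
force: [0.1, 0.9, -0.1]
grip_width: 0.0657
```

```bash
python3 - <<'E'
from kin import *
w=cams.camera("wrist");cv2.imwrite("pics/w9.png",w["image"][:,:,::-1])
E
```

```text
(no output)
```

View pics/w9.png

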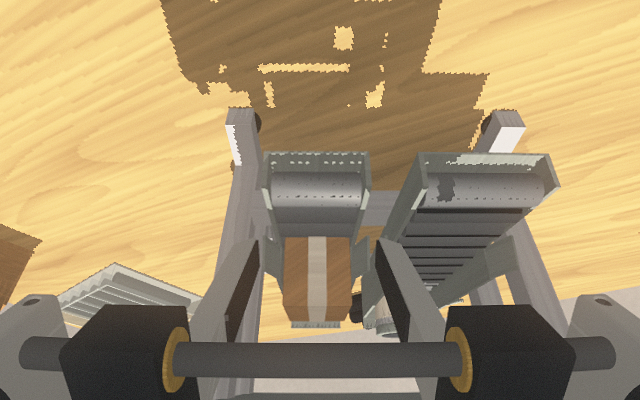

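servo_tool:
  rows:
    - [-0.03, 0.013, 0.008, 0, 0, 0, 0.4]
    - [-0.065, 0.028, 0.02, 0, 0, 0, 0.4]
    - [-0.1, 0.043, 0.04, 0, 0, 0, 0.4]
    - [-0.12, 0.06, 0.07, 0, 0, -0.08, 0.4]
    - [-0.125, 0.09, 0.1, 0, 0, -0.18, 0.4]
    - [-0.125, 0.13, 0.12, 0, 0, -0.28, 0.4]
    - [-0.125, 0.17, 0.13, 0, 0, -0.38, 0.4]
    - [-0.125, 0.21, 0.14, 0, 0, -0.48, 0.4]

```text
time_s: 18.2
ee_pos: [0.4982, -0.0296, 0.2173]
eef_rot: [-3.142, 0.616, 2.372]
force: [0.5, -0.9, 1.0]
grip_width: 0.0655
```

```bash
cat >> h.py <<'E'
F=np.diag([-1,-1,1.])
def go2(hold,lam,psi,flip=True):
    o=ctrl.get_obs(); Rt=tgt(np.radians(lam),psi)
    if flip: Rt=Rt@F
    R0=R.from_euler("xyz",o["eef_rot"]).as_matrix()
    tcp=np.array(hold)+Rt[:,2]*.0555; rv=R.from_matrix(Rt@R0.T).as_rotvec()
    print("t",round(o["time_s"],2),"tcp target",tcp.round(4),"shift",(tcp-o["ee_pos"]).round(4),"rot",rv.round(3),"deg",np.degrees(np.linalg.norm(rv)).round(1),"q",o["qpos"].round(3),"w",round(o["grip_width"],4))
E
cat >> kin.py <<'E'
def ikR(hold,lam,psi,q0,flip=True):
    Rt=tgt(np.radians(lam),psi)@(F if flip else np.eye(3));t=np.array(hold)+Rt[:,2]*.0555
    f=lambda q:np.r_[(fk(q,PAR)[0]-t)*5,R.from_matrix(fk(q,PAR)[1]@Rt.T).as_rotvec()]
    s=least_squares(f,np.clip(q0,LO+.01,HI-.01),bounds=(LO,HI));return s.x.round(3),round(np.abs(s.fun).max(),4)
E
python3 - <<'E'
from kin import *
np.set_printoptions(precision=3,suppress=True)
o=ctrl.get_obs();q=o["qpos"];print(o["ee_pos"],o["eef_rot"],q)
H=[.55,.09,.2]
# waypoints
for lam,psi in((5,.645),(20,.645),(30,.645),(42,.645)):
    go2(H,lam,psi);print(lam,ikR(H,lam,psi,[0,.3,1.7,.3,.8,.8]))
E
```

```text
[ 0.498 -0.03   0.217] [-3.142  0.616  2.372] [ 0.153 -0.078  1.96  -0.602  0.95  -0.368]
t 18.2 tcp target [0.554 0.093 0.145] shift [ 0.056  0.122 -0.072] rot [ 0.794 -0.05  -1.647] deg 104.8 q [ 0.153 -0.078  1.96  -0.602  0.95  -0.368] w 0.0655
5 (array([0.075, 0.295, 1.587, 0.051, 1.187, 0.984]), np.float64(0.0))
t 18.2 tcp target [0.565 0.101 0.148] shift [ 0.067  0.131 -0.069] rot [ 1.085 -0.068 -1.577] deg 109.7 q [ 0.153 -0.078  1.96  -0.602  0.95  -0.368] w 0.0655
20 (array([0.003, 0.188, 1.755, 0.258, 0.931, 0.802]), np.float64(0.0))
t 18.2 tcp target [0.572 0.107 0.152] shift [ 0.074  0.136 -0.065] rot [ 1.276 -0.08  -1.517] deg 113.7 q [ 0.153 -0.078  1.96  -0.602  0.95  -0.368] w 0.0655
30 (array([-0.05 ,  0.137,  1.862,  0.471,  0.783,  0.598]), np.float64(0.0))
t 18.2 tcp target [0.58  0.112 0.159] shift [ 0.082  0.142 -0.059] rot [ 1.503 -0.094 -1.431] deg 119.0 q [ 0.153 -0.078  1.96  -0.602  0.95  -0.368] w 0.0655
42 (array([-0.116,  0.105,  1.98 ,  0.846,  0.664,  0.228]), np.float64(0.0))
```

servo_tool:
  rows:
    - [0.005, 0.01, 0, 0.05, -0.003, -0.1, 0.4]
    - [0.01, 0.02, 0, 0.1, -0.006, -0.2, 0.4]
    - [0.015, 0.03, 0, 0.15, -0.009, -0.31, 0.4]
    - [0.02, 0.04, 0, 0.2, -0.012, -0.41, 0.4]
    - [0.02, 0.05, 0, 0.25, -0.015, -0.51, 0.4]
    - [0.02, 0.06, 0, 0.3, -0.018, -0.61, 0.4]
    - [0.02, 0.06, 0, 0.35, -0.022, -0.72, 0.4]
    - [0.02, 0.06, 0, 0.4, -0.025, -0.82, 0.4]

```text
time_s: 18.87
ee_pos: [0.5183, 0.0312, 0.2171]
eef_rot: [2.971, 0.256, 1.463]
force: [-0.4, -0.0, -0.4]
grip_width: 0.0656
```

```bash
python3 - <<'E'
from kin import *
for lam in (20,38): go2([.57,.075,.17],lam,.645)
print(ikR([.57,.075,.17],38,.645,[0,.3,1.7,.3,.8,.8]))
t=cams.camera("top");cv2.imwrite("pics/t9.png",cv2.resize(t["image"][70:230,350:510],None,fx=3.7,fy=3.7)[:,:,::-1])
E
```

```text
t 18.87 tcp target [0.5852 0.0864 0.1178] shift [ 0.0668  0.0552 -0.0993] rot [ 0.627 -0.152 -0.783] deg 58.1 q [ 0.159  0.134  1.641 -0.303  1.277  0.32 ] w 0.0656
t 18.87 tcp target [0.5973 0.0955 0.1263] shift [ 0.079   0.0644 -0.0909] rot [ 0.904 -0.31  -0.721] deg 68.6 q [ 0.159  0.134  1.641 -0.303  1.277  0.32 ] w 0.0656
(array([-0.124,  0.2  ,  1.919,  0.77 ,  0.662,  0.267]), np.float64(0.0))
```

View pics/t9.png

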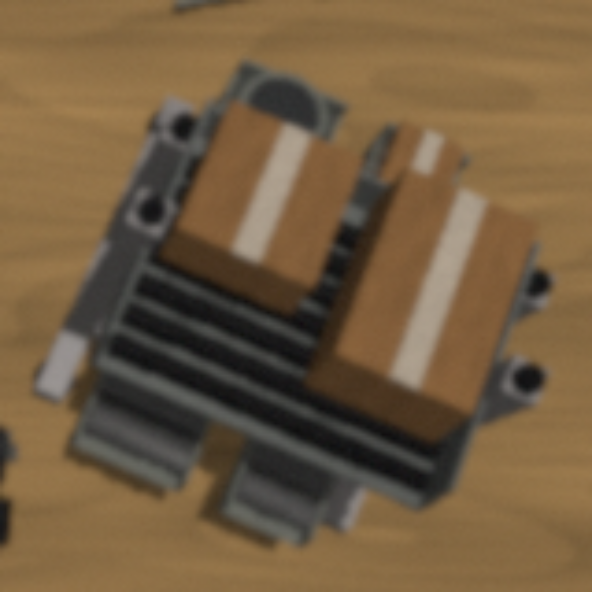

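The first carton is at the stop (crop 425,145). Now for the second one.

servo_tool:
  rows:
    - [0.005, 0.005, 0, 0.1, -0.03, -0.08, 0.4]
    - [0.01, 0.01, -0.01, 0.2, -0.06, -0.16, 0.4]
    - [0.015, 0.015, -0.02, 0.29, -0.1, -0.24, 0.4]
    - [0.02, 0.02, -0.03, 0.39, -0.13, -0.32, 0.4]
    - [0.025, 0.03, -0.04, 0.49, -0.16, -0.4, 0.4]
    - [0.03, 0.04, -0.05, 0.59, -0.2, -0.48, 0.4]
    - [0.035, 0.045, -0.05, 0.68, -0.23, -0.55, 0.4]
    - [0.04, 0.05, -0.05, 0.77, -0.26, -0.61, 0.4]

```text
time_s: 19.58
ee_pos: [0.5589, 0.0804, 0.1674]
eef_rot: [3.053, -0.523, 0.815]
force: [0.6, 0.3, 0.9]
grip_width: 0.0654
```

```bash
python3 - <<'E'
from kin import *
o=ctrl.get_obs();w=cams.camera("wrist");P=cloud(w,o)
cv2.imwrite("pics/w10.png",w["image"][:,:,::-1])
m=(np.hypot(P[...,0]-.666,P[...,1]-.138)<.06)&(P[...,2]>.042)&(P[...,2]<.056)
if m.sum()>20: print(m.sum(),cv2.minAreaRect((P[m][:,:2]*1000).astype(np.float32)))
c=np.array([.666,.138,.030]);psi=.645;u=np.array([np.cos(psi),np.sin(psi),0]);g=c-.006*u;z=tgt(np.radians(38),psi)[:,2]
for b in(.07,0): go2(g-b*z,38,psi);print(ikR(g-b*z,38,psi,[0,.6,1.7,.9,.5,.1]))
E
```

```text
2280 ((665.9593505859375, 137.44549560546875), (66.6434555053711, 44.2020263671875), 36.05394744873047)
t 19.63 tcp target [0.6541 0.129  0.0414] shift [ 0.0958  0.0484 -0.1247] rot [ 0.14  -0.056 -0.114] deg 10.8 q [-0.116  0.085  1.889  0.497  0.827  0.394] w 0.0662
(array([-0.043,  0.452,  1.817,  0.919,  0.514,  0.144]), np.float64(0.0))
t 19.63 tcp target [ 0.6885  0.1549 -0.0137] shift [ 0.1302  0.0743 -0.1799] rot [ 0.14  -0.056 -0.114] deg 10.8 q [-0.116  0.085  1.889  0.497  0.827  0.394] w 0.0662
(array([0.008, 0.611, 1.725, 1.02 , 0.444, 0.069]), np.float64(0.0))
```

View pics/w10.png

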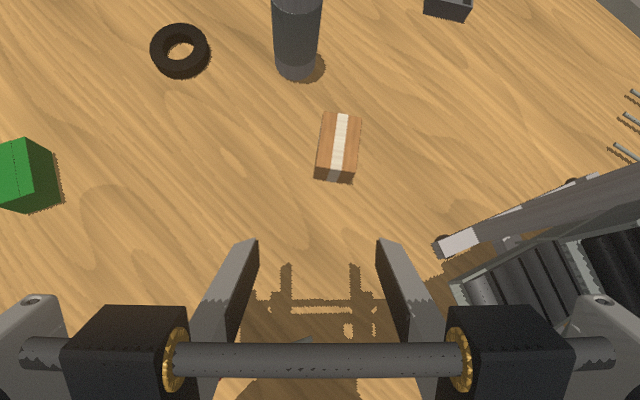

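```bash
python3 - <<'E'
from kin import *
c=np.array([.666,.1377,.030]);psi=.635;u=np.array([np.cos(psi),np.sin(psi),0]);g=c-.006*u;z=tgt(np.radians(38),psi)[:,2]
for b in(.07,0): go2(g-b*z,38,psi)
E
```

```text
t 19.63 tcp target [0.654  0.1288 0.0414] shift [ 0.0957  0.0482 -0.1247] rot [ 0.14  -0.056 -0.124] deg 11.2 q [-0.116  0.085  1.889  0.497  0.827  0.394] w 0.0662
t 19.63 tcp target [ 0.6887  0.1544 -0.0137] shift [ 0.1304  0.0738 -0.1799] rot [ 0.14  -0.056 -0.124] deg 11.2 q [-0.116  0.085  1.889  0.497  0.827  0.394] w 0.0662
```

servo_tool:
  rows:
    - [0.02, 0.01, -0.02, 0.03, -0.01, -0.03, 0.4]
    - [0.04, 0.02, -0.045, 0.06, -0.025, -0.06, 0.4]
    - [0.06, 0.03, -0.07, 0.1, -0.04, -0.09, 0.4]
    - [0.08, 0.04, -0.095, 0.14, -0.056, -0.124, 0.4]
    - [0.093, 0.047, -0.115, 0.14, -0.056, -0.124, 0.4]
    - [0.095, 0.048, -0.122, 0.14, -0.056, -0.124, 0.4]
    - [0.095, 0.048, -0.122, 0.14, -0.056, -0.124, 0.4]
    - [0.095, 0.048, -0.122, 0.14, -0.056, -0.124, 0.4]

```text
time_s: 20.3
ee_pos: [0.653, 0.1288, 0.0449]
eef_rot: [3.14, -0.663, 0.639]
force: [0.2, 0.1, 0.0]
grip_width: 0.0656
```

```bash
python3 - <<'E'
from kin import *
c=np.array([.666,.1377,.030]);psi=.635;u=np.array([np.cos(psi),np.sin(psi),0]);g=c-.006*u
go2(g,38,psi)
w=cams.camera("wrist");cv2.imwrite("pics/w11.png",w["image"][:,:,::-1])
E
```

```text
t 20.3 tcp target [ 0.6887  0.1544 -0.0137] shift [ 0.0357  0.0256 -0.0586] rot [ 0.001  0.    -0.003] deg 0.2 q [-0.041  0.442  1.821  0.909  0.511  0.163] w 0.0656
```

View pics/w11.png

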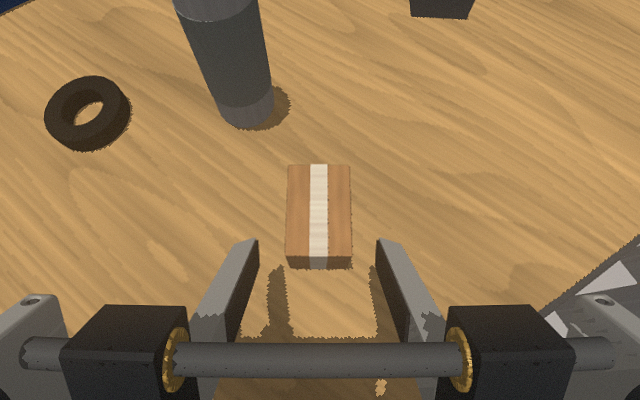

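The brown taped carton (319,215) is centred between the fingers. I'm advancing and gripping.

servo_tool:
  rows:
    - [0.009, 0.006, -0.015, 0, 0, 0, 0.4]
    - [0.018, 0.013, -0.03, 0, 0, 0, 0.4]
    - [0.027, 0.02, -0.045, 0, 0, 0, 0.4]
    - [0.036, 0.026, -0.058, 0, 0, 0, 0.4]
    - [0.036, 0.026, -0.058, 0, 0, 0, 0.4]
    - [0.036, 0.026, -0.058, 0, 0, 0, -1]
    - [0.036, 0.026, -0.058, 0, 0, 0, -1]
    - [0.036, 0.026, -0.058, 0, 0, 0, -1]

```text
time_s: 21.02
ee_pos: [0.6896, 0.1541, -0.0106]
eef_rot: [3.138, -0.665, 0.639]
force: [-0.1, -0.2, 0.1]
grip_width: 0.0491
```

servo_tool:
  rows:
    - [0, 0, 0, 0, 0, 0, -1]
    - [0, 0, 0, 0, 0, 0, -1]
    - [0, 0, 0, 0, 0, 0, -1]
    - [0, 0, 0, 0, 0, 0, -1]
    - [0, 0, 0, 0, 0, 0, -1]
    - [0, 0, 0.01, 0, 0, 0, -1]
    - [0, 0, 0.03, 0, 0, 0, -1]
    - [-0.005, -0.003, 0.06, 0, 0, 0, -1]

```text
time_s: 21.68
ee_pos: [0.6834, 0.1512, 0.0474]
eef_rot: [3.141, -0.661, 0.637]
force: [0.4, -0.3, -1.5]
grip_width: 0.0439
```

```bash
python3 - <<'E'
from kin import *
for x,h,lam in((-.09,.08,38),(-.07,.06,38),(.024,.037,38)):
  P=rackp(x,-.047,h);go2(P,lam,YAW);print(ikR(P,lam,YAW,[-.3,.2,1.9,-.2,.4,1.8]))
P=[.52,.0,.2];go2(P,36,0);print(ikR(P,36,0,[-.1,.2,1.9,.2,.4,1.2]))
E
```

```text
t 21.68 tcp target [ 0.5191 -0.1305  0.1671] shift [-0.1643 -0.2817  0.1198] rot [ 1.000e-03 -2.000e-03 -1.045e+00] deg 59.9 q [0.004 0.494 1.73  0.84  0.509 0.273] w 0.0439
(array([-0.264, -0.084,  2.112, -0.199,  0.463,  1.864]), np.float64(0.0))
t 21.68 tcp target [ 0.5375 -0.1384  0.1436] shift [-0.1459 -0.2897  0.0962] rot [ 1.000e-03 -2.000e-03 -1.045e+00] deg 59.9 q [0.004 0.494 1.73  0.84  0.509 0.273] w 0.0439
(array([-2.720e-01,  1.000e-03,  2.094e+00, -2.190e-01,  3.960e-01,
        1.881e+00]), np.float64(0.0))
t 21.68 tcp target [ 0.6237 -0.1757  0.104 ] shift [-0.0596 -0.327   0.0567] rot [ 1.000e-03 -2.000e-03 -1.045e+00] deg 59.9 q [0.004 0.494 1.73  0.84  0.509 0.273] w 0.0439
(array([-0.299,  0.266,  1.898, -0.211,  0.324,  1.857]), np.float64(0.0))
t 21.68 tcp target [0.5526 0.     0.1551] shift [-0.1307 -0.1512  0.1077] rot [-0.01   0.032 -0.637] deg 36.6 q [0.004 0.494 1.73  0.84  0.509 0.273] w 0.0439
(array([-0.099, -0.021,  2.068,  0.128,  0.472,  1.377]), np.float64(0.0))
```

servo_tool:
  rows:
    - [-0.025, -0.012, 0.03, 0, 0, -0.05, -1]
    - [-0.055, -0.022, 0.055, 0, 0, -0.13, -1]
    - [-0.085, -0.035, 0.08, 0, 0, -0.21, -1]
    - [-0.115, -0.055, 0.1, 0, 0, -0.3, -1]
    - [-0.135, -0.085, 0.115, 0, 0, -0.4, -1]
    - [-0.145, -0.12, 0.12, 0, 0, -0.5, -1]
    - [-0.15, -0.155, 0.12, 0, 0, -0.6, -1]
    - [-0.155, -0.19, 0.12, 0, 0, -0.7, -1]

```text
time_s: 22.35
ee_pos: [0.5275, -0.04, 0.1682]
eef_rot: [3.141, -0.663, -0.067]
force: [0.5, -0.9, -1.8]
grip_width: 0.0437
```

```bash
python3 - <<'E'
from kin import *
for x,h,lam in((-.07,.065,37),):
  P=rackp(x,-.047,h);go2(P,lam,YAW)
E
```

```text
t 22.35 tcp target [ 0.5368 -0.1381  0.148 ] shift [ 0.0093 -0.0981 -0.0202] rot [ 0.005  0.017 -0.341] deg 19.6 q [-0.188 -0.111  2.134  0.165  0.465  1.327] w 0.0437
```

servo_tool:
  rows:
    - [0.001, -0.02, 0, 0, 0.003, -0.06, -1]
    - [0.002, -0.04, 0, 0, 0.006, -0.12, -1]
    - [0.003, -0.06, -0.005, 0.001, 0.009, -0.18, -1]
    - [0.005, -0.08, -0.01, 0.003, 0.012, -0.24, -1]
    - [0.007, -0.098, -0.015, 0.005, 0.017, -0.3, -1]
    - [0.009, -0.098, -0.02, 0.005, 0.017, -0.341, -1]
    - [0.009, -0.098, -0.02, 0.005, 0.017, -0.341, -1]
    - [0.009, -0.098, -0.02, 0.005, 0.017, -0.341, -1]

```text
time_s: 23.02
ee_pos: [0.5363, -0.1376, 0.1478]
eef_rot: [3.142, -0.644, -0.406]
force: [0.2, -0.7, -1.9]
grip_width: 0.0438
```

```bash
python3 - <<'E'
from kin import *
o=ctrl.get_obs();w=cams.camera("wrist");cv2.imwrite("pics/w12.png",w["image"][:,:,::-1])
t=cams.camera("top");P=cloud(t);L=torack(P);cv2.imwrite("pics/t12.png",cv2.resize(t["image"][100:230,340:480],None,fx=4,fy=4)[:,:,::-1])
for x,h in((.024,.055),(.024,.040)):
  go2(rackp(x,-.047,h),37,YAW)
# held carton seen from top
m=(L[...,0]>-.13)&(L[...,0]<.0)&(abs(L[...,1]+.047)<.04)&(L[...,2]>.1)
print(m.sum())
E
```

```text
t 23.12 tcp target [ 0.623  -0.1754  0.1214] shift [ 0.0866 -0.0378 -0.027 ] rot [-0.    -0.    -0.002] deg 0.1 q [-0.273 -0.006  2.078 -0.191  0.434  1.851] w 0.0438
t 23.12 tcp target [ 0.623  -0.1754  0.1064] shift [ 0.0866 -0.0378 -0.042 ] rot [-0.    -0.    -0.002] deg 0.1 q [-0.273 -0.006  2.078 -0.191  0.434  1.851] w 0.0438
1484
```

View pics/w12.png

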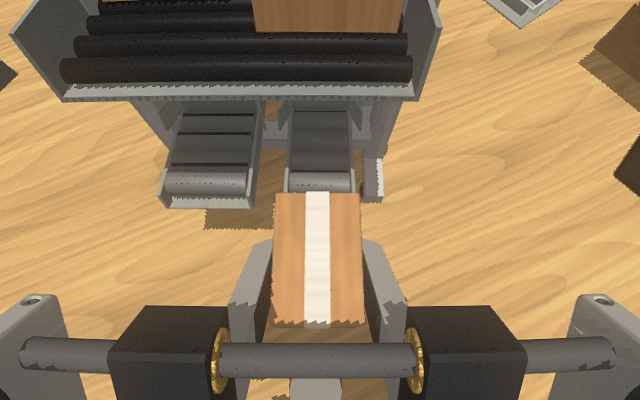

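View pics/t12.png

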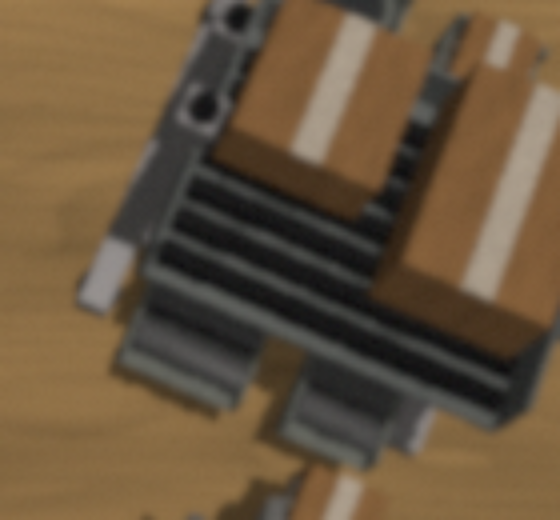

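servo_tool:
  rows:
    - [0.015, -0.007, -0.005, 0, 0, 0, -1]
    - [0.03, -0.013, -0.01, 0, 0, 0, -1]
    - [0.045, -0.02, -0.015, 0, 0, 0, -1]
    - [0.06, -0.027, -0.02, 0, 0, 0, -1]
    - [0.075, -0.034, -0.024, 0, 0, 0, -1]
    - [0.086, -0.039, -0.027, 0, 0, 0, -1]
    - [0.086, -0.039, -0.034, 0, 0, 0, -1]
    - [0.086, -0.039, -0.041, 0, 0, 0, -1]

```text
time_s: 23.78
ee_pos: [0.6222, -0.1765, 0.107]
eef_rot: [-3.142, -0.645, -0.405]
force: [0.2, -0.7, -2.5]
grip_width: 0.0438
```

```bash
python3 - <<'E'
from kin import *
o=ctrl.get_obs();w=cams.camera("wrist");cv2.imwrite("pics/w13.png",w["image"][:,:,::-1])
go2(rackp(.024,-.047,.040),37,YAW);print(o["force"])
E
```

```text
t 23.83 tcp target [ 0.623  -0.1754  0.1064] shift [0.0019 0.0007 0.0013] rot [-0.001 -0.003 -0.002] deg 0.2 q [-0.304  0.262  1.889 -0.176  0.355  1.817] w 0.0439
[ 0.19782669 -0.73702528 -2.47284686]
```

View pics/w13.png

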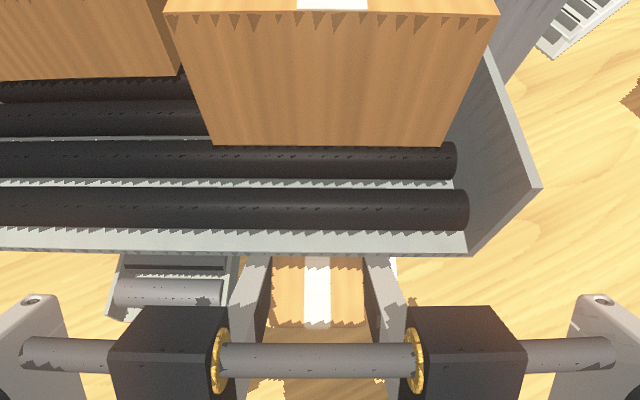

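servo_tool:
  rows:
    - [0, 0, 0, 0, 0, 0, -0.05]
    - [0, 0, 0, 0, 0, 0, 0.2]
    - [0, 0, 0, 0, 0, 0, 0.4]
    - [0, 0, 0, 0, 0, 0, 0.4]
    - [0, 0, 0, 0, 0, 0, 0.4]
    - [0, 0, 0, 0, 0, 0, 0.4]
    - [0, 0, 0, 0, 0, 0, 0.4]
    - [0, 0, 0, 0, 0, 0, 0.4]

```text
time_s: 24.5
ee_pos: [0.6212, -0.1761, 0.1052]
eef_rot: [3.141, -0.643, -0.405]
force: [-0.7, 0.1, 0.4]
grip_width: 0.066
```

```bash
python3 - <<'E'
from kin import *
o=ctrl.get_obs();w=cams.camera("wrist");s=cams.camera("side")
a=w["image"];b=cv2.resize(s["image"][90:210,280:430],None,fx=3.3,fy=3.3)
cv2.imwrite("pics/w14.png",a[:,:,::-1]);cv2.imwrite("pics/s14.png",b[:,:,::-1])
E
```

```text
(no output)
```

View pics/w14.png

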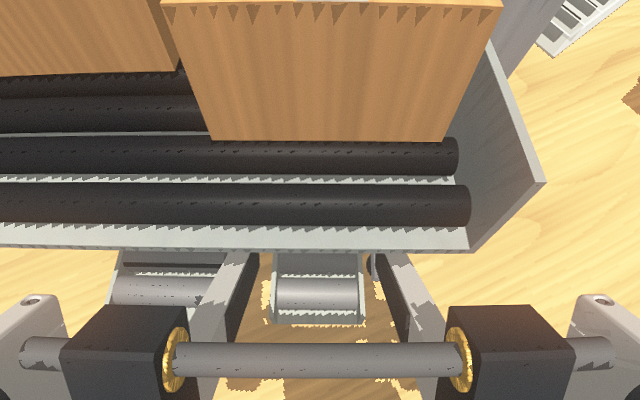

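The carton has left the fingers and the mouth roller is bare at (317,290), so I'm retreating and then checking.

servo_tool:
  rows:
    - [-0.03, 0.013, 0.008, 0, 0, 0, 0.4]
    - [-0.065, 0.028, 0.02, 0, 0, 0, 0.4]
    - [-0.1, 0.043, 0.035, 0, 0, 0, 0.4]
    - [-0.13, 0.056, 0.05, 0, 0, 0, 0.4]
    - [-0.15, 0.065, 0.06, 0, 0, 0, 0.4]
    - [-0.16, 0.07, 0.06, 0, 0, 0, 0.4]
    - [-0.16, 0.07, 0.06, 0, 0, 0, 0.4]
    - [-0.16, 0.07, 0.06, 0, 0, 0, 0.4]

```text
time_s: 25.27
ee_pos: [0.4615, -0.1062, 0.1657]
eef_rot: [-3.142, -0.644, -0.405]
force: [-0.0, 0.1, 0.1]
grip_width: 0.0656
```

```bash
python3 - <<'E'
from kin import *
np.set_printoptions(precision=4,suppress=True)
o=ctrl.get_obs();w=cams.camera("wrist");s=cams.camera("side");t=cams.camera("top")
cv2.imwrite("pics/w15.png",w["image"][:,:,::-1]);cv2.imwrite("pics/s15.png",cv2.resize(s["image"][90:210,280:430],None,fx=4,fy=4)[:,:,::-1])
cv2.imwrite("pics/t15.png",cv2.resize(t["image"][70:230,350:510],None,fx=3.7,fy=3.7)[:,:,::-1])
L=torack(cloud(t));L2=torack(cloud(w,o))
for nm,A in(("top",L),("wrist",L2)):
  for ln,y in(("narrow",-.047),("wide",.047)):
    exp=.115-A[...,0]*np.tan(np.radians(10)) # roller plane
    m=(abs(A[...,1]-y)<.03)&(A[...,0]>.1)&(A[...,0]<.29)&(A[...,2]-exp>.03)&(A[...,2]-exp<.06)
    if m.sum()>5:
        q=A[m];print(nm,ln,m.sum(),"x",q[:,0].min(),q[:,0].max(),"y",q[:,1].min(),q[:,1].max(),"h",np.median((A[...,2]-exp)[m]))
for nm,g,z in [("can",(.72,.26),.165),("jar",(.434,-.09),.06),("tape",(.625,.37),.019)]:
    P=cloud(t);m=(np.hypot(P[...,0]-g[0],P[...,1]-g[1])<.06)&(abs(P[...,2]-z)<.008);print(nm,m.sum(),np.median(P[m],0) if m.sum() else None)
for d in cams.place_of(t,"screwdriver_mid")[:2]: print("sd",d["p"],onz(t,np.array(d["at"])*[640,400],0))
E
```

```text
top narrow 256 x 0.22739252954549316 0.2752462206762911 y -0.07619388607775741 -0.019889777082425536 h 0.0472740269136544
top wide 301 x 0.23596248566478897 0.2741777633017218 y 0.017320507366591326 0.0766897318987997 h 0.04679477034565832
can 390 [0.7207 0.2599 0.166 ]
jar 130 [ 0.4344 -0.0986  0.06  ]
tape 486 [0.6251 0.3699 0.0196]
sd 0.85 [[0.4075 0.0491 0.    ]]
```

View pics/w15.png

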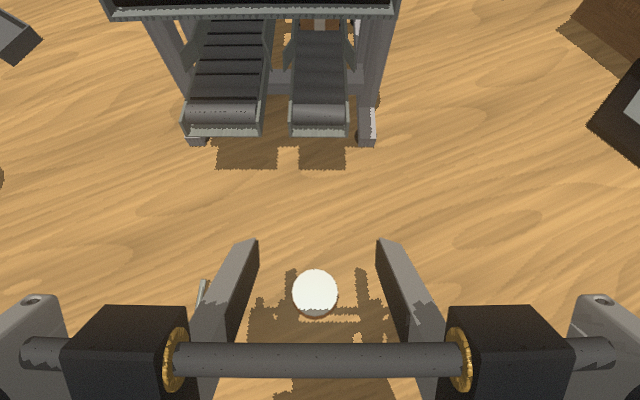

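View pics/t15.png

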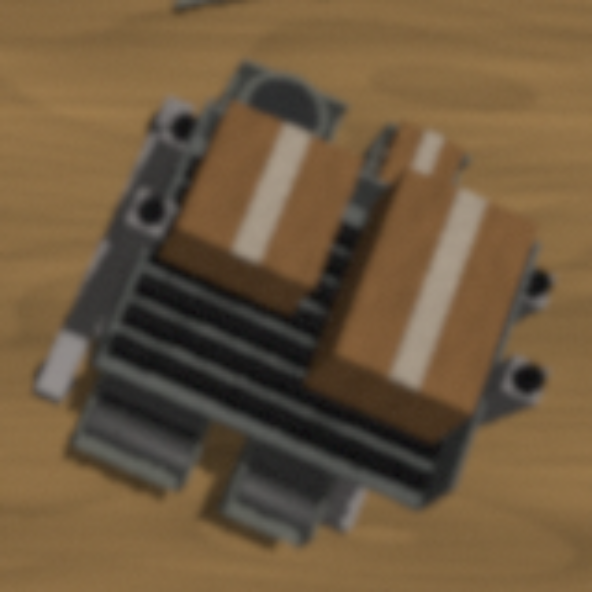

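View pics/s15.png

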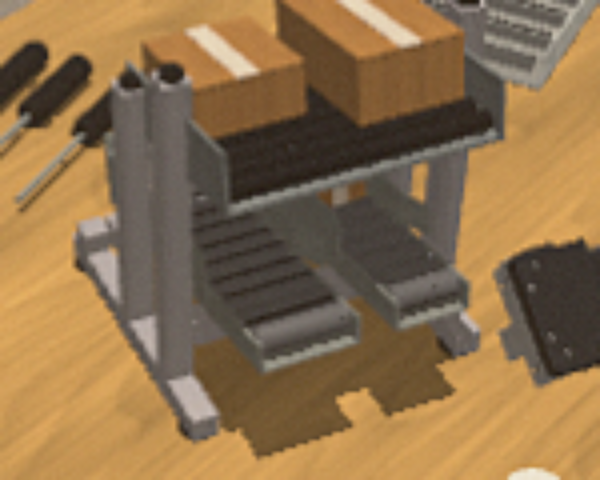

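servo_tool:
  rows:
    - [0, 0, 0.02, 0, 0, 0, 0.4]
    - [0, 0.02, 0.03, 0, 0.04, 0, 0.4]
    - [0, 0.04, 0.03, 0, 0.08, 0, 0.4]
    - [0, 0.06, 0.03, -0.02, -0.05, 0, 0.4]
    - [-0.02, 0.08, 0.02, -0.04, -0.1, 0, 0.4]
    - [-0.03, 0.1, 0, -0.05, -0.15, 0, 0.4]
    - [-0.03, 0.12, -0.02, -0.06, -0.2, 0, 0.4]
    - [-0.03, 0.13, -0.03, -0.06, -0.2, 0, 0.4]

```text
time_s: 26.13
ee_pos: [0.4186, -0.0217, 0.1638]
eef_rot: [-3.084, -0.811, -0.405]
force: [0.5, -1.0, 0.6]
grip_width: 0.0659
```

```bash
python3 - <<'E'
from kin import *
np.set_printoptions(precision=4,suppress=True)
o=ctrl.get_obs();w=cams.camera("wrist");s=cams.camera("side");t=cams.camera("top")
cv2.imwrite("pics/w16.png",w["image"][:,:,::-1]);cv2.imwrite("pics/t16.png",t["image"][:,:,::-1])
print("side cart_b rear",torack(cloud(s))[134:141,363:369,:].reshape(-1,3)[::6])
A=torack(cloud(w,o));im=w["image"].astype(int)
for nm,A in(("w",A),("s",torack(cloud(s)))):
    e=.115-A[...,0]*np.tan(np.radians(10))
    for ln,y in(("n",-.047),("w",.047)):
        m=(abs(A[...,1]-y)<.022)&(A[...,0]>.07)&(A[...,0]<.26)&(A[...,2]-e>.006)&(A[...,2]-e<.05)
        if m.sum():print(nm,ln,m.sum(),np.percentile(A[m],[3,50,97],axis=0))
P=cloud(t);m=(np.hypot(P[...,0]-.434,P[...,1]+.09)<.06)&(abs(P[...,2]-.06)<.008);print("jar",m.sum(),np.median(P[m],0))
E
```

```text
side cart_b rear [[ 0.0232  0.0214  0.218 ]
 [ 0.0205  0.0228  0.2172]
 [ 0.0194  0.0232  0.2149]
 [ 0.1414 -0.0472  0.1025]
 [ 0.1348 -0.0436  0.1046]
 [ 0.138  -0.0457  0.0979]
 [ 0.1379 -0.0459  0.0942]]
w n 870 [[ 0.1361 -0.0678  0.0975]
 [ 0.1397 -0.0467  0.1128]
 [ 0.1534 -0.0263  0.1271]]
w w 101 [[0.2079 0.0277 0.0833]
 [0.2109 0.0475 0.0864]
 [0.2176 0.0661 0.0897]]
s n 32 [[ 0.1328 -0.0661  0.0989]
 [ 0.1378 -0.0505  0.1029]
 [ 0.1404 -0.0355  0.1078]]
s w 7 [[0.105  0.0608 0.1079]
 [0.2201 0.0648 0.1135]
 [0.2273 0.0661 0.1243]]
jar 278 [ 0.4345 -0.0891  0.06  ]
```

View pics/w16.png

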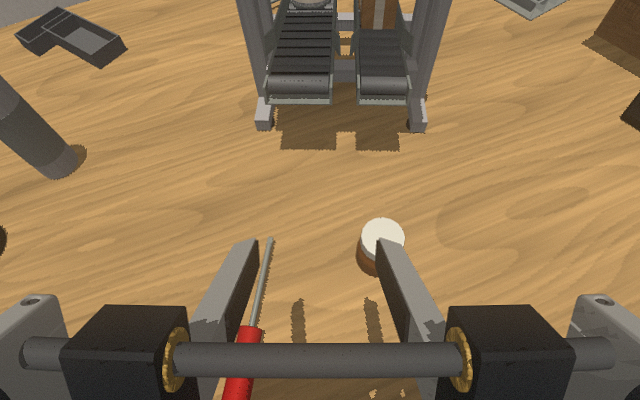

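View pics/t16.png

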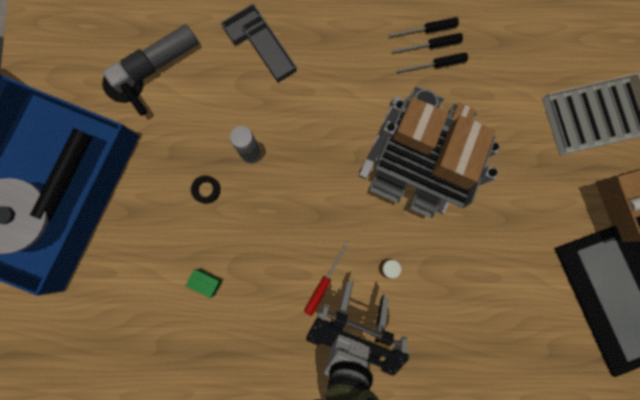

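```bash
python3 -c "
from station import hand_in,ctrl
print(ctrl.get_obs()['time_s']);print(hand_in())"
```

```text
26.2833
the job is handed in; nothing more can be done
None
```

I put the tin into the wide (left) lane and both cartons, one after the other, into the narrow (right) lane. I handed the job in at about 26 s, and no verdict is reported.

**Last checks:**

| Item | Measured from the lane mouth | Allowed |
|---|---|---|
| Tin | centre about 239 mm in | 228.5–250.5 mm |
| Second carton | rear face about 138 mm in, so centre about 171 mm | 157–186 mm |
| First carton | seen in the top picture at the stop end, top height right for upright, visible part centred within a few mm; its centre was not measured directly | 225.5–247.5 mm |

- **Bystanders:** the spray can, jar and tape roll were within about 1 mm of their start. The network's screwdriver point differed by about 3 mm, which is its own scatter.
- **Robot:** the gripper was clear of everything, and the wrist force readings I saw stayed below about 10 N.

**What disagreed:**
- **TCP offset:** all three cameras showed the fingers ending about 37 mm short of the reported TCP. My first try at the tin therefore closed just above it without touching it. I corrected the offset and all later grasps held.
- **Wrist limit:** one early approach brought joint 4 to its limit (-1.041 against -1.04 rad), so I used smaller leans after that.
- **Jar reading:** one reading showed the jar about 9 mm off while the hand was partly hiding it. A clear view put it back at its starting place.

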